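Change over the bottle shaker, scan the batch and start the timer

TASK

Change over the bottle shaker: move every finished squat bottle from its platform into the blue tray, and stand every taller new bottle from the trolley top on the platform, all upright. When all are in place, squeeze the trigger of the clamped scanner fully, hold it for about a second and let it go; only then turn the shaker's timer knob clockwise until it clicks over and stays. Leave the pen, the carton and the bowl alone.

Things in the scene. Friction and masses are not known exactly. Their poses are not given: they have to be found in the camera images.
- old_1: finished bottle: squat clear glass injection bottle with white powder, 58 mm diameter, 78 mm tall; straight-sided up to 52 mm, then a neck and flat cap 36 mm across; 0.1-0.25 kg, bottom-heavy. Starts standing on the shaker's platform. Two or three are present. Origin at the centre of its underside, z up along the bottle.
- old_2: finished bottle: squat clear glass injection bottle with white powder, 58 mm diameter, 78 mm tall; straight-sided up to 52 mm, then a neck and flat cap 36 mm across; 0.1-0.25 kg, bottom-heavy. Starts standing on the shaker's platform. Two or three are present. Origin at the centre of its underside, z up along the bottle.
- old_3: finished bottle: squat clear glass injection bottle with white powder, 58 mm diameter, 78 mm tall; straight-sided up to 52 mm, then a neck and flat cap 36 mm across; 0.1-0.25 kg, bottom-heavy. Starts standing on the shaker's platform. Two or three are present. Origin at the centre of its underside, z up along the bottle.
- new_1: new bottle: taller, slimmer clear glass injection bottle with white powder, 50 mm diameter, 95 mm tall; straight-sided up to 69 mm, then a neck and flat cap 32 mm across; 0.1-0.25 kg, bottom-heavy. Starts standing on the trolley top to the robot's right. Two or three are present. Origin at the centre of its underside, z up along the bottle.
- new_2: new bottle: taller, slimmer clear glass injection bottle with white powder, 50 mm diameter, 95 mm tall; straight-sided up to 69 mm, then a neck and flat cap 32 mm across; 0.1-0.25 kg, bottom-heavy. Starts standing on the trolley top to the robot's right. Two or three are present. Origin at the centre of its underside, z up along the bottle.
- new_3: new bottle: taller, slimmer clear glass injection bottle with white powder, 50 mm diameter, 95 mm tall; straight-sided up to 69 mm, then a neck and flat cap 32 mm across; 0.1-0.25 kg, bottom-heavy. Starts standing on the trolley top to the robot's right. Two or three are present. Origin at the centre of its underside, z up along the bottle.
- mixer: bottle shaker, a white box 290 mm (its x) by 200 mm (its y), fixed. Origin under its centre. Its +x part, 200 mm long, carries the square platform; its -x part (x -144 to -56 mm, nearer the robot) is the grey control console, top 100 mm above the trolley top, with the knob.
- bed_floor (a point): centre of the black rubber platform floor of the shaker, 55 mm above the trolley top; axes as the shaker. The platform is 180 by 180 mm inside a rim 30 mm high and 10 mm thick; it has no marked places, four bottles fit in a 2 by 2 pattern 84 mm apart.
- knob_grip (a point): on the vertical axis of the black timer knob (100 mm to the -x side of the shaker's centre), at the height to grip, 128 mm above the trolley top. The knob's bar grip is 46 mm long, 13 mm wide, its top 10 mm above this point, its foot 16 mm below (disc of 23 mm radius). The point turns with the knob; its x axis runs along the bar.
- timer_knob (a joint): angle of the timer knob, rad, 0 at the start (bar along the shaker's x), growing clockwise seen from above, stop at 1.2. Sprung detent: up to 0.12 N m is needed to reach 0.6, where it clicks over and drives on to 1.2 and stays there; let go below 0.6 it springs back to 0.
- scanner: pistol scanner clamped on its side on a bench stand, fixed. Origin on the trolley top under the stand. The 170 mm barrel runs along its y at x = 16 to 68 mm, window at +y facing the shaker, top at 137 mm; the 24 mm wide, 30 mm thick (z 97 to 127 mm) hand grip runs level from the barrel to x = -100 mm, y = -52 to -28 mm.
- trigger_grip (a point): where to squeeze, 112 mm above the trolley top; axes as the scanner. Along its y the back of the fixed grip lies at -26.5 mm and the outer face of the untouched trigger at +26.5 mm (53 mm apart); fully squeezed at this point they are about 37 mm apart. The trigger is a black lever 9 mm wide, 20 mm tall, hinged 48 mm to the +x side of this point, tip 18 mm to the -x side. Free space above, below and on both sides.
- scan_trigger (a joint): angle of the scanner's trigger, rad: 0 untouched, 0.32 fully squeezed against its stop (towards the grip, -y of the scanner). Its spring needs about 2 N to start and 7 N at the stop, and returns it to 0 when let go.
- tray: blue open tray for finished bottles, fixed, 220 mm (its x) by 180 mm (its y), 35 mm high, walls 5 mm. Origin under its centre.
- tray_floor (a point): centre of the tray's inner floor, 5 mm above the trolley top; axes as the tray; inside 210 by 170 mm.
- pen: bystander: white marker pen lying beyond the shaker, 130 mm long, origin under its middle.
- carton: bystander: white carton 120 by 70 by 50 mm high, origin under its centre.
- bowl: bystander: steel bowl 110 mm across, 45 mm high, origin under its centre.
Things that resemble listed ones, but are neither listed nor needed, are in the scene too. What is shaped like the old_2 but purple is not meant. What is shaped like the new_3 but green is not meant.

How it is judged (in metres and radians):
On the way, in this order (a step that is already met when the one before it is completed fails the run):
1. all finished bottles stand in the tray and all new bottles on the platform (x of new_1 in the frame of bed_floor between -0.075 and 0.075 m and y of new_1 in the frame of bed_floor between -0.075 and 0.075 m and z of new_1 in the frame of bed_floor between -0.008 and 0.008 m and angle between each of new_1, new_2, new_3, old_1, old_2, old_3's own z axis and vertical below 0.12 rad and x of new_2 in the frame of bed_floor between -0.075 and 0.075 m and y of new_2 in the frame of bed_floor between -0.075 and 0.075 m and z of new_2 in the frame of bed_floor between -0.008 and 0.008 m and x of new_3 in the frame of bed_floor between -0.075 and 0.075 m and y of new_3 in the frame of bed_floor between -0.075 and 0.075 m and z of new_3 in the frame of bed_floor between -0.008 and 0.008 m and x of old_1 in the frame of tray_floor between -0.085 and 0.085 m and y of old_1 in the frame of tray_floor between -0.065 and 0.065 m and z of old_1 in the frame of tray_floor between -0.008 and 0.008 m and x of old_2 in the frame of tray_floor between -0.085 and 0.085 m and y of old_2 in the frame of tray_floor between -0.065 and 0.065 m and z of old_2 in the frame of tray_floor between -0.008 and 0.008 m and x of old_3 in the frame of tray_floor between -0.085 and 0.085 m and y of old_3 in the frame of tray_floor between -0.065 and 0.065 m and z of old_3 in the frame of tray_floor between -0.008 and 0.008 m), for 0.2 s.
2. with all in place, the trigger is squeezed fully and held (all of step 1 and value of joint scan_trigger above 0.26 rad), for 0.5 s.
3. the trigger is let go (value of joint scan_trigger below 0.05 rad), for 0.2 s.
4. the timer knob has clicked over (value of joint timer_knob above 1 rad), for 0.2 s.
At the end, for the whole second after the job is handed in: All finished bottles stand upright (within 7 degrees) on the tray floor and all new bottles upright on the platform floor, at rest; the trigger is back (under 0.05 rad) and the knob stays past its click (over 1.0 rad) (all of step 1 and linear speed of each of new_1, new_2, new_3, old_1, old_2, old_3 below 0.02 m/s and value of joint scan_trigger below 0.05 rad and value of joint timer_knob above 1 rad); the robot touches nothing.
It fails at once if the pen is disturbed (moved more than 40 mm) (distance of pen from where it was at the start of the episode above 0.04 m).
It fails at once if the carton is disturbed (moved more than 40 mm) (distance of carton from where it was at the start of the episode above 0.04 m).
It fails at once if the bowl is disturbed (moved more than 40 mm) (distance of bowl from where it was at the start of the episode above 0.04 m).
Of new_1, new_2, new_3 only 2 to 3 are there at a start; the rules pass over those that are not, and their reading is None.
Of old_1, old_2, old_3 only 2 to 3 are there at a start; the rules pass over those that are not, and their reading is None.
At some moment in a run one of new_1, new_2, new_3, old_1, old_2, old_3 may be knocked a few centimetres aside while the robot is not near it.
It also fails if it takes over 210 s, if anything falls off the work surface, if the arm or the gripper's body presses on something with over 40 N, if the wrist force passes 120 N, or if a joint passes its speed limit or range.

ROBOT

A 6-joint arm with a two-finger parallel gripper is mounted at the origin on the work surface. World frame = base frame: x ahead of the robot, y to its left, z up, the work surface at z = 0. Lengths are in m, angles in degrees, forces in N, time in s.
With the tool pointing down it reaches from about 0.375 to 0.9 m from the base axis. Payload 3.1 kg.
Tool frame: the origin (TCP) lies at the very end of the fingers, on their centre line; the grasp point (between the pads) lies 19 mm behind it; z points along the fingers, y is the line along which they close (so a half turn about z gives the same grasp; the last joint's range is limited). The gripper opens to 87 mm and grips with 3 to 60 N. Pads are 19 mm wide; open, the fingers measure 117 mm over their backs; the gripper's body (75 mm by 190 mm) begins 51 mm behind the grasp point.
Start: joints at [63.971, 30.224, 82.088, -0, 67.689, -10.227], TCP at [0.17, 0.601, 0.185] pointing down, gripper open.
Joint ranges: [-176.69, 176.69], [-43.24, 126.21], [12.49, 139.97], [-82, 262], [0, 151.66], [-163.58, 163.58]. Speed limits (degrees/s): [159.86, 159.86, 180, 180, 180, 180].

INTERFACE

Orientations are given as a 3x3 rotation matrix whose columns are the frame's x, y, z axes.
In Python, from rig import bot gives the robot as it stands.
- The arm moves only by the tool move_arm, never from a script. Its argument "increments" is a list of rows, each an object with "xyz": the shift along the tool's x, y, z in mm, a list of three; "roll": the turn about the tool's z in rad; "grip": the opening in per cent of the stroke, from 0 (shut) to 100 (fully open). A call has 1 to 5 rows; each row shifts and turns the commanded pose from where the row before left it, along the tool's axes as they then stand; what a row does not reach is not made up. A row lasts 1/12 s, in which the tool goes at most 41.7 mm and 7.16 degrees, less where a joint would pass 70% of its speed; a pose out of reach is approached as far as the arm can. A call is refused whole if a number of a shift passes 41.7 or a number of a turn 0.125, either way. A call with a gripper value outside its range is refused whole. The fingers move at their own pace and stop on an object; the grip force is fixed at half the most. Time passes only in rows, so rows that do not move let the fingers close. It gives the time, the measured TCP pose, the force, the opening and the grip force at its end, in the units of the state.
- bot.read_state(): the state, without advancing time (a new reading comes with each control period).
- bot.capture(name): name is "scene" or "top" or "wrist"; returns (picture, depth): 480x640x3 uint8, red, green, blue; 480x640 float32, m along the optical axis (not along the pixel's ray), 0 where there is no reading.
- bot.camera_model(name): a dict with "intrinsics" (3x3 intrinsics, pixels), "rvec" (rotation vector, rad) and "tvec" (3), from world to camera coordinates, as OpenCV has them; the wrist camera has in their place "tool_from_camera" (4x4, takes a point from camera to tool coordinates, whose origin is the TCP and whose axes are the flange's). Camera axes: x right, y down, z forward; pixel columns grow to the right and rows downward; lengths in m; the calibration is good to about 2 mm. A picture is of the moment at which its call begins: read the wrist's pose just before it. camera_model takes no time and is no camera call.
- bot.hand_in(): hands the job in; it is judged then, once.
Trained networks look in the newest picture that a camera, given by its name, has taken for a name from the list of things; names that differ only in an ending like _2 or _b are one class to them, and where a whole thing is asked for, a point or a joint stands for the part that bears it (a point fixed in the world has none). Each returns a list of dicts, best first, with "conf" (0 to 1); they miss things now and then, are a little off and sometimes report something else, mostly with a low value. They report only what shows in the picture. A call takes as long as a camera call. They do not tell look-alikes from the thing itself.
- bot.spot_in(label, camera): "at" ([x, y, z] in m, in the coordinates of the camera as it stood for that picture, good to about 4 mm: the middle of the surface that is visible of it).
- bot.trace(label, camera): "mask" (480x640 bool, what is visible of it).
The state is a dict: "time_s": time; "joint_positions": joint angles; "qvel": joint speeds; "tau": joint torques, N m; "position": TCP position; "tcp_rot": TCP orientation; "force": force on the tool from outside, world axes, zero at the start; "moment": the same for the moment, N m; "opening": opening from 0.0 (shut) to 1.0 (fully open); "grasp_force": force on a finger pad.
Only numpy, scipy, OpenCV 4.12 (cv2) and the standard library are available. Lean on these libraries where they do the work, as an engineer would, in place of code of your own. Each camera call takes 0.05 s, during which the arm holds its last target. There are 200 camera calls.

## Working session

There is one attempt and no reset: what is moved stays moved. The work goes in short steps, Python scripts to look and compute and a tool call to move; the robot and the scene stay as the last step left them, time stands still between calls to the robot, and variables do not carry over. Pictures are saved under pics/ and viewed, at most 14 in all, crops included, and the job is handed in when it is done.

Besides the shell and the picture viewer there is one more tool, called after ">>>" as name(argument=value, ...) on one line, values as JSON. move_arm: Moves the arm, as the interface text tells. Its arguments: {"type":"object","properties":{"increments":{"type":"array"}},"required":["increments"]}

```bash
mkdir -p pics; ls; cat > h.py <<'E'
import numpy as np, cv2
from rig import bot
def cam(name):
    m=bot.camera_model(name); K=np.array(m["intrinsics"])
    if name=="wrist":
        s=bot.read_state(); T=np.eye(4); T[:3,:3]=s["tcp_rot"]; T[:3,3]=s["position"]
        return K, T@np.array(m["tool_from_camera"])
    R=cv2.Rodrigues(np.array(m["rvec"],float))[0]; T=np.eye(4); T[:3,:3]=R; T[:3,3]=np.ravel(m["tvec"])
    return K, np.linalg.inv(T)
def shot(name,save=None):
    K,T=cam(name); im,d=bot.capture(name)
    if save: cv2.imwrite("pics/"+save,im[:,:,::-1])
    return im,d,K,T
def cloud(d,K,T):
    v,u=np.mgrid[:480,:640]
    P=np.stack([(u-K[0,2])/K[0,0]*d,(v-K[1,2])/K[1,1]*d,d],-1)
    return P@T[:3,:3].T+T[:3,3]
def px(p,K,T):
    q=np.linalg.inv(T)@np.append(p,1); return (K@q[:3]/q[2])[:2]
E
python3 - <<'E'
from h import *
print(bot.read_state())
for c in ("scene","top"):
    im,d,K,T=shot(c,c+"0.png"); print(c,T[:3,3].round(3))
    P=cloud(d,K,T); np.savez(c+"0.npz",P=P,im=im,d=d,K=K,T=T)
    for l in ("old_1","new_1","mixer","knob_grip","scanner","trigger_grip","tray","pen","carton","bowl"):
        for r in bot.spot_in(l,c):
            p=T[:3,:3]@r["at"]+T[:3,3]; print(l,round(r["conf"],2),p.round(3),px(p,K,T).round())
E
```

```text
pics
{'time_s': 0.0, 'joint_positions': array([ 6.39705338e+01,  3.02792588e+01,  8.21561487e+01, -5.74765094e-04,
        6.76871522e+01, -1.02259558e+01]), 'qvel': array([ 0.00063847, -0.09165176, -0.00895526,  0.0531926 , -0.016216  ,
       -0.01113523]), 'tau': array([ 3.61648426e-05, -4.40047538e+01, -1.76592511e+01,  6.33177278e-02,
        5.82285156e-02, -1.55190119e-04]), 'position': array([0.16981632, 0.60065725, 0.18446988]), 'tcp_rot': array([[-9.62202177e-01,  2.72334545e-01, -9.30355467e-04],
       [ 2.72335882e-01,  9.62200321e-01, -1.92617216e-03],
       [ 3.70625112e-04, -2.10673622e-03, -9.99997712e-01]]), 'force': array([ 0.25816311, -0.43395486, -1.15274213]), 'moment': array([-0.01858368, -0.02514002, -0.0004629 ]), 'grasp_force': 0.0, 'opening': 0.9989103782556126}
scene [1.307 0.35  0.969]
old_1 0.84 [0.694 0.055 0.114] [324. 291.]
old_1 0.61 [0.593 0.116 0.109] [369. 271.]
old_1 0.61 [0.816 0.157 0.056] [341. 370.]
new_1 0.8 [ 0.467 -0.168  0.063] [288. 212.]
new_1 0.74 [ 0.562 -0.193  0.062] [261. 231.]
new_1 0.55 [ 0.43  -0.334  0.061] [243. 186.]
knob_gr
[... 422 characters left out ...]
bowl 0.58 [ 0.28  -0.467  0.029] [235. 153.]
top [ 0.496 -0.026  1.37 ]
old_1 0.97 [0.671 0.042 0.111] [274. 186.]
old_1 0.88 [0.577 0.104 0.109] [247. 226.]
old_1 0.71 [0.794 0.146 0.056] [233. 137.]
new_1 0.91 [ 0.414 -0.34   0.076] [437. 298.]
new_1 0.85 [ 0.451 -0.176  0.072] [367. 281.]
new_1 0.84 [ 0.543 -0.199  0.07 ] [377. 242.]
mixer 0.79 [0.569 0.058 0.082] [268. 230.]
scanner 0.94 [ 0.656 -0.38   0.126] [459. 193.]
trigger_grip 0.9 [ 0.659 -0.38   0.128] [459. 191.]
tray 0.92 [0.451 0.362 0.006] [145. 280.]
tray 0.5 [ 0.658 -0.384  0.127] [461. 192.]
pen 0.85 [ 0.739 -0.176  0.019] [365. 164.]
carton 0.82 [0.735 0.266 0.05 ] [183. 162.]
bowl 0.61 [ 0.287 -0.465  0.024] [484. 349.]
```

View pics/scene0.png

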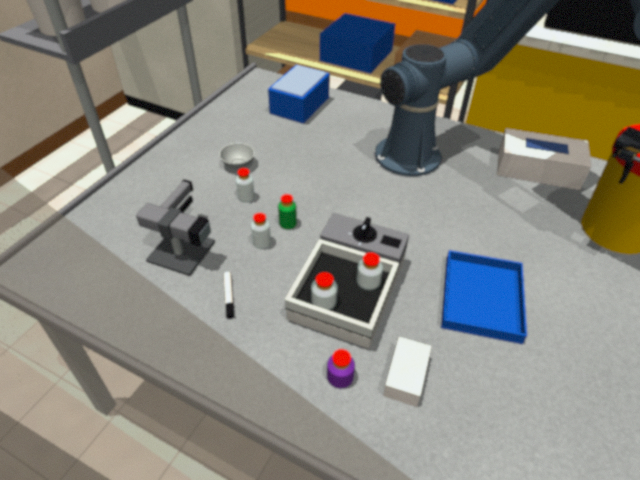

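View pics/top0.png

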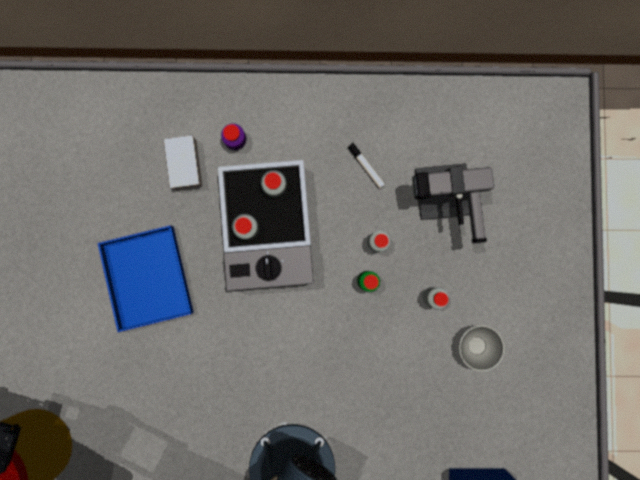

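The two finished bottles are at top-view (274,186) and (247,226). The purple look-alike at (233,137) is off the platform. The white new bottles are at (380,241) and (439,298), and the green look-alike is at (369,281). I'll measure exact poses and confirm the bottles in one crop.

```bash
python3 - <<'E'
from h import *
z=np.load("top0.npz"); P,im,K,T=z["P"],z["im"],z["K"],z["T"]
hsv=cv2.cvtColor(im,cv2.COLOR_RGB2HSV)
red=((hsv[...,0]<8)|(hsv[...,0]>172))&(hsv[...,1]>150)&(hsv[...,2]>120)
n,l,st,c=cv2.connectedComponentsWithStats(red.astype(np.uint8))
for i in range(1,n):
    if 60<st[i,4]<2000:
        m=(l==i); q=P[m]; zt=np.median(q[:,2])
        t=q[abs(q[:,2]-zt)<.006]; print("cap",c[i].round(),st[i,4],t.mean(0).round(4),(t.max(0)-t.min(0)).round(3))
def rect(m,name):
    q=P[m]; r=cv2.minAreaRect((q[:,:2]*1000).astype(np.float32)); print(name,np.round(r[0],1),np.round(r[1],1),round(r[2],2),m.sum(),np.median(q[:,2]).round(4))
def big(m):
    n,l,st,_=cv2.connectedComponentsWithStats(m.astype(np.uint8)); return l==1+np.argmax(st[1:,4])
X,Y,Z=P[...,0],P[...,1],P[...,2]
reg=lambda a,b,c,d:(X>a)&(X<b)&(Y>c)&(Y<d)
rect(big(reg(.42,.78,-.1,.2)&(Z>.07)),"mixer")
rect(big(reg(.42,.56,-.1,.2)&(abs(Z-.1)<.006)),"console")
rect(big(reg(.42,.56,-.1,.2)&(Z>.125)),"knobbar")
rect(big(reg(.3,.65,.2,.55)&(Z>.026)&(hsv[...,0]>100)&(hsv[...,1]>120)),"trayrim")
rect(big(reg(.3,.65,.2,.55)&(hsv[...,0]>100)&(hsv[...,1]>120)),"tray")
rect(big(reg(.5,.8,-.55,-.25)&(Z>.09)),"scannerhigh")
s=reg(.5,.8,-.55,-.25)&(Z>.085)
rect(big(s&(X>.65)),"barrel"); 
m=s&(X<.62); q=P[m]
print("table z",np.median(Z[reg(.5,.6,-.15,-.1)]))
cv2.imwrite("pics/c1.png",np.hstack([cv2.resize(im[110:310,210:290][:,:,::-1],None,fx=3,fy=3,interpolation=2),cv2.resize(im[150:310,345:500][:,:,::-1],(480,600),interpolation=2)]))
E
```

```text
cap [231. 132.] 189 [0.8021 0.1471 0.0781] [0.035 0.034 0.011]
cap [272. 181.] 201 [0.6792 0.0449 0.1329] [0.035 0.034 0.011]
cap [243. 225.] 201 [0.5776 0.11   0.1329] [0.034 0.034 0.011]
cap [381. 240.] 136 [ 0.5473 -0.2057  0.0954] [0.028 0.029 0.011]
cap [371. 282.] 138 [ 0.4521 -0.1815  0.0948] [0.03  0.028 0.01 ]
cap [441. 299.] 149 [ 0.4132 -0.3432  0.0953] [0.028 0.031 0.011]
mixer [582.8  64.2] [289.8 200.4] 5.17 4910 0.0987
console [483.   54.9] [ 89.1 199.8] 5.35 2899 0.1001
knobbar [482.6  54.6] [45.4 12.9] 5.13 128 0.1374
trayrim [455.9 356.1] [219.4 181.3] 14.35 790 0.0331
tray [458.1 356.6] [223.9 181.3] 14.35 7053 0.005
scannerhigh [ 629.2 -364.9] [181.5 173.9] 89.08 2879 0.1319
barrel [ 682.9 -365.8] [ 65.8 181.3] 0.54 1999 0.1339
table z -0.00019963603473782676
```

View pics/c1.png

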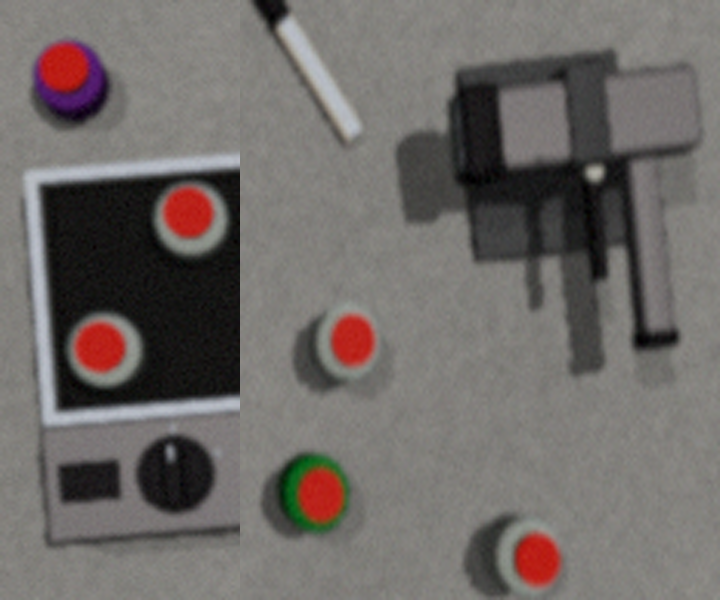

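The crop confirms it: purple sits off the platform and green stands among the white new bottles, so I leave both alone. That leaves old B (0.578,0.110) and A (0.679,0.045), and new C (0.547,-0.206) and D (0.413,-0.343). I'll grip the old ones by the cap, which keeps the fingers clear of the rim.

```bash
cat >> h.py <<'E'
def plan(wps,step=40.):
    s=bot.read_state(); p=np.array(s["position"]); R=np.array(s["tcp_rot"])
    print("t",round(s["time_s"],2),"pos",p.round(4),"open",round(s["opening"],2),"gf",round(s["grasp_force"],1),"yaw_y",np.degrees(np.arctan2(R[1,1],R[0,1])).round(2))
    for w in wps:
        d=R.T@(np.array(w)-p)*1000; n=int(np.ceil(np.abs(d).max()/step)); n=max(n,int(np.ceil(np.linalg.norm(d)/41)))
        print(w,"total",d.round(1),"rows",n,"each",(d/n).round(1)); p=np.array(w)
E
python3 - <<'E'
from h import *
plan([(.578,.110,.200),(.578,.110,.105),(.578,.110,.215),(.4996,.3672,.215),(.4996,.3672,.058)])
E
```

```text
t 1.1 pos [0.1702 0.6014 0.1855] open 1.0 gf 0.0 yaw_y 74.2
(0.578, 0.11, 0.2) total [-526.2 -361.7  -14.5] rows 16 each [-32.9 -22.6  -0.9]
(0.578, 0.11, 0.105) total [ 0. -0. 95.] rows 3 each [ 0.  -0.  31.7]
(0.578, 0.11, 0.215) total [  -0.    0. -110.] rows 3 each [ -0.    0.  -36.7]
(0.4996, 0.3672, 0.215) total [145.5 226.1   0. ] rows 7 each [20.8 32.3  0. ]
(0.4996, 0.3672, 0.058) total [  0.  -0. 157.] rows 4 each [ 0.  -0.  39.2]
```

>>> move_arm(increments=[{"xyz": [-33,-22.5,-3],"roll": 0,"grip": 100},{"xyz": [-33,-22.5,-3],"roll": 0,"grip": 100},{"xyz": [-33,-22.5,-3],"roll": 0,"grip": 100},{"xyz": [-33,-22.5,-3],"roll": 0,"grip": 100},{"xyz": [-33,-22.5,-2.5],"roll": 0,"grip": 100}])

```text
time_s: 1.52
position: [0.2991, 0.4469, 0.2003]
tcp_rot: [[-0.962, 0.272, 0.0], [0.272, 0.962, 0.0], [-0.0, 0.0, -1.0]]
force: [0.5, 0.0, 0.1]
opening: 1.001
grasp_force: 0.0
```

>>> move_arm(increments=[{"xyz": [-33,-22.5,0],"roll": 0,"grip": 100},{"xyz": [-33,-22.5,0],"roll": 0,"grip": 100},{"xyz": [-33,-22.5,0],"roll": 0,"grip": 100},{"xyz": [-33,-22.5,0],"roll": 0,"grip": 100},{"xyz": [-33,-22.5,0],"roll": 0,"grip": 80}])

```text
time_s: 1.93
position: [0.4275, 0.2934, 0.2002]
tcp_rot: [[-0.962, 0.272, 0.001], [0.272, 0.962, 0.0], [-0.0, 0.0, -1.0]]
force: [0.6, 0.6, -0.4]
opening: 0.972
grasp_force: 0.0
```

>>> move_arm(increments=[{"xyz": [-33,-22.5,0],"roll": 0,"grip": 80},{"xyz": [-33,-22.5,0],"roll": 0,"grip": 80},{"xyz": [-33,-22.5,0],"roll": 0,"grip": 80},{"xyz": [-33,-22.5,0],"roll": 0,"grip": 80},{"xyz": [-33,-22.5,0],"roll": 0,"grip": 80}])

```text
time_s: 2.35
position: [0.5556, 0.1401, 0.2001]
tcp_rot: [[-0.962, 0.273, 0.0], [0.273, 0.962, 0.0], [-0.0, 0.0, -1.0]]
force: [1.6, 1.0, -0.3]
opening: 0.803
grasp_force: 0.0
```

>>> move_arm(increments=[{"xyz": [-31,-24,0],"roll": 0,"grip": 80},{"xyz": [0,0,0],"roll": 0,"grip": 80},{"xyz": [0,0,0],"roll": 0,"grip": 80}])

```text
time_s: 2.6
position: [0.5792, 0.1082, 0.1997]
tcp_rot: [[-0.961, 0.276, 0.0], [0.276, 0.961, 0.0], [-0.0, 0.0, -1.0]]
force: [-0.6, -0.0, -0.1]
opening: 0.803
grasp_force: 0.0
```

```bash
cat >> h.py <<'E'
def caps(c,save=None):
    im,d,K,T=shot(c,save); P=cloud(d,K,T); hsv=cv2.cvtColor(im,cv2.COLOR_RGB2HSV)
    red=((hsv[...,0]<8)|(hsv[...,0]>172))&(hsv[...,1]>150)&(hsv[...,2]>100)
    n,l,st,ce=cv2.connectedComponentsWithStats(red.astype(np.uint8))
    for i in range(1,n):
        if st[i,4]>60:
            q=P[(l==i)&(d>0)]
            if len(q)<30: continue
            zt=np.percentile(q[:,2],80); t=q[abs(q[:,2]-zt)<.005]
            print(c,"cap",ce[i].round(),st[i,4],"mid",((t.max(0)+t.min(0))/2).round(4),"mean",t.mean(0).round(4),"size",(t.max(0)-t.min(0)).round(3))
E
python3 - <<'E'
from h import *
caps("wrist","w1.png"); caps("top")
plan([(.578,.110,.105)])
E
```

```text
wrist cap [326. 240.] 2375 mid [0.5779 0.112  0.1321] mean [0.5775 0.1121 0.133 ] size [0.038 0.037 0.007]
wrist cap [280. 386.] 1668 mid [0.6775 0.0469 0.1316] mean [0.6763 0.0482 0.1328] size [0.034 0.038 0.006]
top cap [231. 132.] 196 mid [0.8007 0.1469 0.0803] mean [0.8017 0.147  0.0788] size [0.036 0.034 0.01 ]
top cap [272. 181.] 199 mid [0.6791 0.0446 0.1347] mean [0.6795 0.0451 0.1336] size [0.035 0.034 0.009]
top cap [381. 240.] 134 mid [ 0.5481 -0.2057  0.0966] mean [ 0.5473 -0.2056  0.0957] size [0.028 0.028 0.009]
top cap [371. 282.] 136 mid [ 0.451  -0.1814  0.0969] mean [ 0.4521 -0.1816  0.0957] size [0.028 0.03  0.009]
top cap [441. 299.] 149 mid [ 0.4126 -0.3426  0.0969] mean [ 0.4129 -0.3426  0.0961] size [0.028 0.032 0.008]
top cap [  2. 456.] 83 mid [0.1177 0.5512 0.2695] mean [0.1194 0.5527 0.2688] size [0.03  0.014 0.008]
t 2.7 pos [0.577  0.1106 0.1997] open 0.8 gf 0.0 yaw_y 74.17
(0.578, 0.11, 0.105) total [-1.2 -0.3 94.7] rows 3 each [-0.4 -0.1 31.6]
```

>>> move_arm(increments=[{"xyz": [-0.5,0,36],"roll": 0,"grip": 80},{"xyz": [-0.5,0,36],"roll": 0,"grip": 80},{"xyz": [0,0,24],"roll": 0,"grip": 80},{"xyz": [0,0,0],"roll": 0,"grip": 0},{"xyz": [0,0,0],"roll": 0,"grip": 0}])

```text
time_s: 3.12
position: [0.5769, 0.1114, 0.1032]
tcp_rot: [[-0.963, 0.27, -0.004], [0.27, 0.963, 0.0], [0.003, -0.001, -1.0]]
force: [0.7, 0.1, 0.9]
opening: 0.72
grasp_force: 0.0
```

>>> move_arm(increments=[{"xyz": [0,0,0],"roll": 0,"grip": 0},{"xyz": [0,0,0],"roll": 0,"grip": 0},{"xyz": [0,0,0],"roll": 0,"grip": 0},{"xyz": [0,0,-10],"roll": 0,"grip": 0},{"xyz": [0,0,-10],"roll": 0,"grip": 0}])

```text
time_s: 3.53
position: [0.5789, 0.11, 0.1253]
tcp_rot: [[-0.962, 0.272, 0.0], [0.272, 0.962, 0.0], [-0.0, 0.0, -1.0]]
force: [-0.3, -0.9, 0.3]
opening: 0.353
grasp_force: 0.0
```

>>> move_arm(increments=[{"xyz": [0,0,0],"roll": 0,"grip": 0},{"xyz": [0,0,0],"roll": 0,"grip": 0}])

```text
time_s: 3.7
position: [0.58, 0.11, 0.1257]
tcp_rot: [[-0.962, 0.272, 0.004], [0.272, 0.962, -0.0], [-0.003, 0.001, -1.0]]
force: [0.2, -0.3, 0.2]
opening: 0.2
grasp_force: 0.0
```

```bash
python3 - <<'E'
from h import *
caps("wrist","w2.png"); caps("top"); plan([])
E
```

```text
wrist cap [323. 275.] 3949 mid [0.5782 0.112  0.1318] mean [0.5763 0.1121 0.1329] size [0.039 0.037 0.007]
top cap [231. 132.] 192 mid [0.8005 0.1469 0.0797] mean [0.8019 0.147  0.0785] size [0.037 0.034 0.009]
top cap [272. 181.] 200 mid [0.6792 0.0446 0.1341] mean [0.6791 0.0447 0.1334] size [0.035 0.034 0.008]
top cap [381. 240.] 135 mid [ 0.5481 -0.2057  0.096 ] mean [ 0.5472 -0.2054  0.0957] size [0.028 0.028 0.007]
top cap [371. 282.] 142 mid [ 0.4521 -0.1812  0.0962] mean [ 0.4521 -0.1819  0.0953] size [0.03  0.03  0.009]
top cap [441. 299.] 149 mid [ 0.4126 -0.343   0.0968] mean [ 0.4132 -0.3427  0.0956] size [0.028 0.031 0.009]
top cap [  2. 466.] 147 mid [0.1056 0.5501 0.2702] mean [0.1007 0.5527 0.2695] size [0.059 0.015 0.007]
t 3.8 pos [0.5789 0.11   0.1244] open 0.11 gf 0.0 yaw_y 74.19
```

View pics/w2.png

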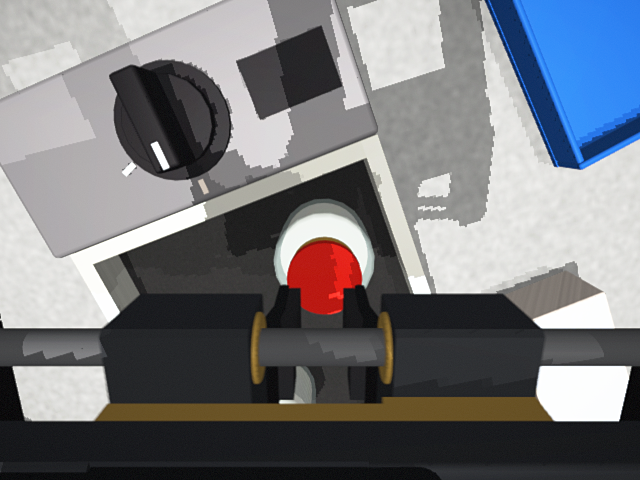

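The view shows the bottle untouched with its red cap at (325,277), and the fingers closed in front of it at about (325,300). The closed fingers don't line up with the cap, so I'm checking where the TCP projects and how deep the finger tips are.

```bash
python3 - <<'E'
from h import *
im,d,K,T=shot("wrist"); print(np.array(bot.camera_model("wrist")["tool_from_camera"]).round(4).tolist())
s=bot.read_state(); p=np.array(s["position"]); R=np.array(s["tcp_rot"])
print("tcp px",px(p,K,T), "grasp px",px(p-R[:,2]*.019,K,T),"cam",T[:3,3])
P=cloud(d,K,T)
for uv in [(325,260),(325,300),(290,300),(358,300),(285,320),(365,320),(325,340),(280,390),(365,390),(300,380),(330,390)]:
    q=P[uv[1],uv[0]]; print(uv,im[uv[1],uv[0]],d[uv[1],uv[0]].round(3),(R.T@(q-p)*1000).round(1))
print(s["opening"],s["grasp_force"],p)
E
```

```text
[[-0.0008, -0.9635, -0.2678, 0.0731], [1.0, -0.0004, -0.0014, 0.0004], [0.0013, -0.2678, 0.9635, -0.1993], [0.0, 0.0, 0.0, 1.0]]
tcp px [321.23537262 277.66602532] grasp px [321.17167393 291.42128102] cam [0.50855016 0.13020952 0.32365447]
(325, 260) [183  24  17] 0.199 [12.7  1.9 -9.7]
(325, 300) [186  22  16] 0.206 [-8.9  1.9 -8.6]
(290, 300) [15 15 15] 0.157 [ 10.8 -11.9 -54.4]
(358, 300) [65 56 56] 0.29 [-42.2  26.   69.2]
(285, 320) [15 17 19] 0.141 [ 10.2 -12.4 -70.6]
(365, 320) [108  85  40] 0.085 [  35.4    9.3 -122.4]
(325, 340) [80 80 84] 0.085 [  31.4    1.  -123.5]
(280, 390) [22 24 26] 0.094 [  15.6   -9.3 -118. ]
(365, 390) [22 21 26] 0.09 [  18.1    9.9 -121.7]
(300, 380) [35 35 37] 0.129 [ -2.8  -6.6 -86.7]
(330, 390) [59 57 57] 0.31 [-116.     6.4   69.2]
0.06596579800269183 0.0 [0.57861663 0.10995516 0.12398085]
```

```bash
python3 - <<'E'
from h import *
im,d,K,T=shot("wrist"); s=bot.read_state(); p=np.array(s["position"]); R=np.array(s["tcp_rot"]); P=cloud(d,K,T)
Q=(P-p)@R*1000; print(s["opening"],s["grasp_force"])
for u in (288,294,300,306,312,318,335,341,347,353,360):
    print(u,[(v,*Q[v,u].round(0)) for v in range(282,330,6)])
cv2.imwrite("pics/w3.png",cv2.resize(im[230:430,220:440][:,:,::-1],None,fx=3,fy=3,interpolation=2))
E
```

```text
0.04419278101704601 0.0
288 [(282, np.float64(2.0), np.float64(-16.0), np.float64(-11.0)), (288, np.float64(-2.0), np.float64(-17.0), np.float64(-9.0)), (294, np.float64(37.0), np.float64(-7.0), np.float64(-112.0)), (300, np.float64(36.0), np.float64(-7.0), np.float64(-113.0)), (306, np.float64(34.0), np.float64(-8.0), np.float64(-113.0)), (312, np.float64(36.0), np.float64(-7.0), np.float64(-119.0)), (318, np.float64(36.0), np.float64(-7.0), np.float64(-122.0)), (324, np.float64(35.0), np.float64(-7.0), np.float64(-123.0))]
294 [(282, np.float64(1.0), np.float64(-14.0), np.float64(-9.0)), (288, np.float64(11.0), np.float64(-11.0), np.float64(-42.0)), (294, np.float64(11.0), np.float64(-11.0), np.float64(-49.0)), (300, np.float64(10.0), np.float64(-11.0), np.float64(-53.0)), (306, np.float64(11.0), np.float64(-10.0), np.float64(-59.0)), (312, np.float64(11.0), np.float64(-10.0), np.float64(-65.0)), (318, np.float64(10.0), np.float64(-9.0), np.float64(-69.0)), (324, np.float64(11.0), np.float64(-9.0), np.float64(-74.0))]
300 [(282, np.float64(1.0), np.float64(-11.0), np.float64(-9.0))
[... 3688 characters left out ...]
loat64(-61.0)), (312, np.float64(11.0), np.float64(12.0), np.float64(-65.0)), (318, np.float64(34.0), np.float64(7.0), np.float64(-118.0)), (324, np.float64(33.0), np.float64(7.0), np.float64(-119.0))]
360 [(282, np.float64(1.0), np.float64(19.0), np.float64(-9.0)), (288, np.float64(-2.0), np.float64(19.0), np.float64(-10.0)), (294, np.float64(37.0), np.float64(9.0), np.float64(-112.0)), (300, np.float64(38.0), np.float64(9.0), np.float64(-117.0)), (306, np.float64(37.0), np.float64(8.0), np.float64(-120.0)), (312, np.float64(38.0), np.float64(8.0), np.float64(-123.0)), (318, np.float64(37.0), np.float64(8.0), np.float64(-124.0)), (324, np.float64(36.0), np.float64(8.0), np.float64(-125.0))]
```

View pics/w3.png

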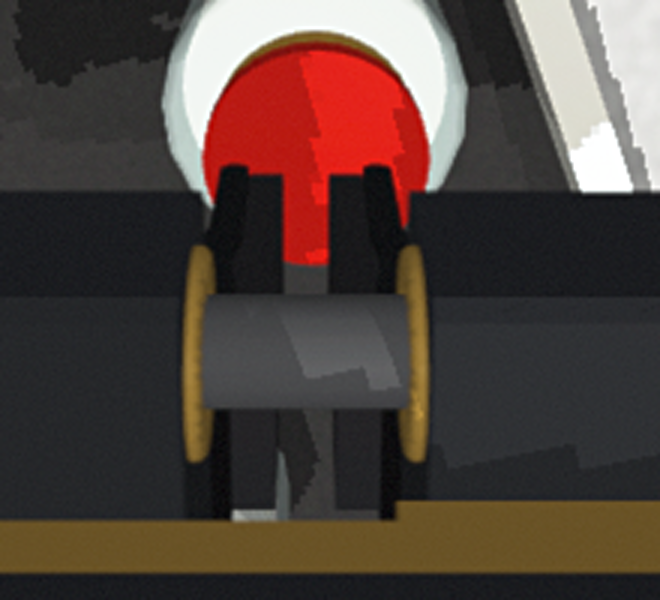

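View pics/w1.png

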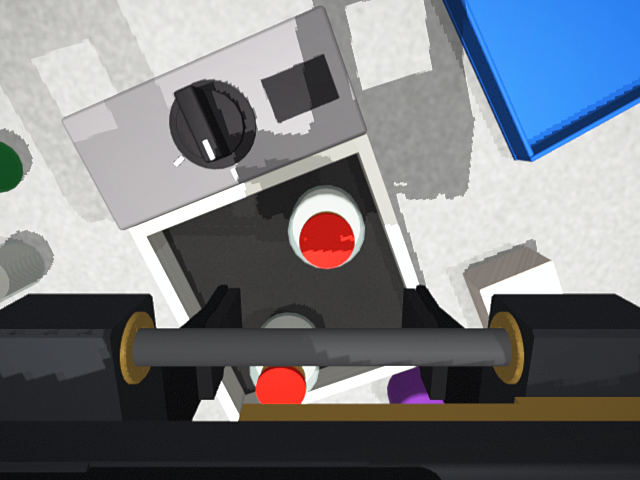

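The wrist images show the real finger ends about 36 mm short of the reported TCP: the tips sit at tool z ≈ -37 and the body at -107, while the cap height comes out right. The fingers therefore closed above the cap without touching it. I'll apply a 36 mm z correction (reported z = wanted tip z - 36 mm), then open, go lower and regrip with more closing time.

>>> move_arm(increments=[{"xyz": [0,0,0],"roll": 0,"grip": 80},{"xyz": [0,0,0],"roll": 0,"grip": 80},{"xyz": [0,0,0],"roll": 0,"grip": 80},{"xyz": [0,0,0],"roll": 0,"grip": 80},{"xyz": [0,0,0],"roll": 0,"grip": 80}])

```text
time_s: 4.32
position: [0.5787, 0.11, 0.1238]
tcp_rot: [[-0.962, 0.272, -0.0], [0.272, 0.962, -0.0], [0.0, -0.0, -1.0]]
force: [0.4, -0.6, -0.5]
opening: 0.338
grasp_force: 0.0
```

>>> move_arm(increments=[{"xyz": [0,0,0],"roll": 0,"grip": 80},{"xyz": [0,0,0],"roll": 0,"grip": 80},{"xyz": [0,0,0],"roll": 0,"grip": 80},{"xyz": [0,0,0],"roll": 0,"grip": 80},{"xyz": [0,1,10],"roll": 0,"grip": 80}])

```text
time_s: 4.73
position: [0.5808, 0.1109, 0.1154]
tcp_rot: [[-0.962, 0.272, 0.004], [0.272, 0.962, -0.0], [-0.004, 0.001, -1.0]]
force: [0.7, -0.4, 1.0]
opening: 0.717
grasp_force: 0.0
```

>>> move_arm(increments=[{"xyz": [0,0,12],"roll": 0,"grip": 80},{"xyz": [0,0,12],"roll": 0,"grip": 80},{"xyz": [0,0,12],"roll": 0,"grip": 80},{"xyz": [0,0,10],"roll": 0,"grip": 80},{"xyz": [0,0,0],"roll": 0,"grip": 0}])

```text
time_s: 5.15
position: [0.5771, 0.111, 0.0653]
tcp_rot: [[-0.962, 0.272, -0.005], [0.272, 0.962, 0.0], [0.005, -0.001, -1.0]]
force: [0.2, 0.0, 0.3]
opening: 0.771
grasp_force: 0.0
```

>>> move_arm(increments=[{"xyz": [0,0,0],"roll": 0,"grip": 0},{"xyz": [0,0,0],"roll": 0,"grip": 0},{"xyz": [0,0,0],"roll": 0,"grip": 0},{"xyz": [0,0,0],"roll": 0,"grip": 0},{"xyz": [0,0,0],"roll": 0,"grip": 0}])

```text
time_s: 5.57
position: [0.5792, 0.111, 0.0683]
tcp_rot: [[-0.962, 0.272, 0.0], [0.272, 0.962, -0.0], [-0.0, 0.0, -1.0]]
force: [-0.2, -0.8, -2.2]
opening: 0.656
grasp_force: 30.0
```

>>> move_arm(increments=[{"xyz": [0,0,0],"roll": 0,"grip": 0},{"xyz": [0,0,0],"roll": 0,"grip": 0}])

```text
time_s: 5.73
position: [0.5791, 0.111, 0.0681]
tcp_rot: [[-0.962, 0.272, 0.0], [0.272, 0.962, -0.0], [-0.0, 0.0, -1.0]]
force: [-0.4, -0.5, -2.6]
opening: 0.653
grasp_force: 30.0
```

Opening 0.65 ≈ 57 mm, so the fingers have caught the top edge of the body. I'll open slightly, go 13 mm lower (still above the rim) and regrip.

>>> move_arm(increments=[{"xyz": [0,0,0],"roll": 0,"grip": 78},{"xyz": [0,0,0],"roll": 0,"grip": 78},{"xyz": [0,0,0],"roll": 0,"grip": 78},{"xyz": [0,0,7],"roll": 0,"grip": 78},{"xyz": [0,0,6],"roll": 0,"grip": 78}])

```text
time_s: 6.15
position: [0.5795, 0.111, 0.0548]
tcp_rot: [[-0.962, 0.272, 0.001], [0.272, 0.962, -0.0], [-0.001, 0.0, -1.0]]
force: [-0.5, 0.4, -0.9]
opening: 0.777
grasp_force: 0.0
```

>>> move_arm(increments=[{"xyz": [0,0,0],"roll": 0,"grip": 0},{"xyz": [0,0,0],"roll": 0,"grip": 0},{"xyz": [0,0,0],"roll": 0,"grip": 0},{"xyz": [0,0,0],"roll": 0,"grip": 0},{"xyz": [0,0,0],"roll": 0,"grip": 0}])

```text
time_s: 6.57
position: [0.5789, 0.111, 0.0548]
tcp_rot: [[-0.962, 0.272, -0.0], [0.272, 0.962, -0.0], [0.0, -0.0, -1.0]]
force: [0.2, -0.8, -2.0]
opening: 0.66
grasp_force: 30.2
```

>>> move_arm(increments=[{"xyz": [0,0,-10],"roll": 0,"grip": 0},{"xyz": [0,0,-20],"roll": 0,"grip": 0},{"xyz": [0,0,-30],"roll": 0,"grip": 0},{"xyz": [0,0,-30],"roll": 0,"grip": 0},{"xyz": [0,0,0],"roll": 0,"grip": 0}])

```text
time_s: 6.98
position: [0.5838, 0.1111, 0.1517]
tcp_rot: [[-0.962, 0.272, 0.013], [0.272, 0.962, 0.0], [-0.012, 0.004, -1.0]]
force: [1.2, -0.3, 0.1]
opening: 0.658
grasp_force: 30.2
```

```bash
python3 - <<'E'
from h import *
shot("wrist","w4.png"); caps("wrist"); shot("scene","s4.png")
plan([(.4996,.3672,.145),(.4996,.3672,.004)])
E
```

```text
wrist cap [322. 316.] 2134 mid [0.5682 0.114  0.2263] mean [0.5664 0.1154 0.2271] size [0.013 0.031 0.006]
wrist cap [322. 382.] 3309 mid [0.5889 0.1103 0.2279] mean [0.5897 0.1089 0.2279] size [0.021 0.036 0.004]
t 7.13 pos [0.5786 0.111  0.1453] open 0.66 gf 30.2 yaw_y 74.2
(0.4996, 0.3672, 0.145) total [145.7 225.    0.3] rows 7 each [20.8 32.1  0. ]
(0.4996, 0.3672, 0.004) total [  0.   0. 141.] rows 4 each [ 0.   0.  35.2]
```

View pics/s4.png

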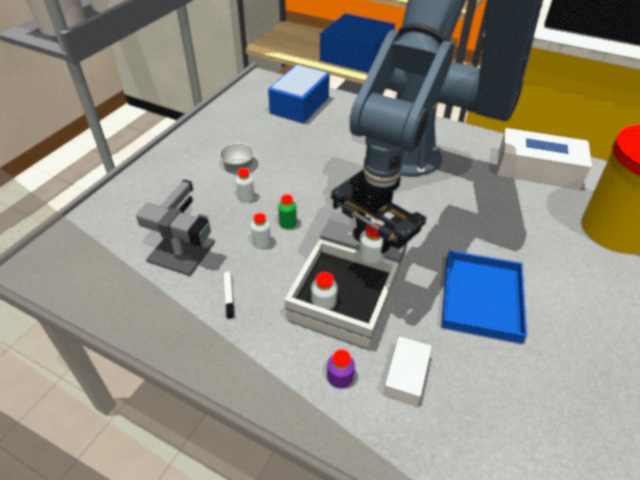

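The scene view at (372,240) shows bottle B lifted upright. I'll carry it to the tray slot at (0.4996,0.3672).

>>> move_arm(increments=[{"xyz": [15,24,0],"roll": 0,"grip": 0},{"xyz": [22,33,0],"roll": 0,"grip": 0},{"xyz": [22,34,0],"roll": 0,"grip": 0},{"xyz": [22,34,0],"roll": 0,"grip": 0},{"xyz": [22,34,0],"roll": 0,"grip": 0}])

```text
time_s: 7.55
position: [0.521, 0.2928, 0.1429]
tcp_rot: [[-0.962, 0.273, -0.004], [0.273, 0.962, -0.001], [0.004, -0.003, -1.0]]
force: [0.2, -0.0, -2.6]
opening: 0.66
grasp_force: 30.2
```

>>> move_arm(increments=[{"xyz": [22,34,0],"roll": 0,"grip": 0},{"xyz": [20.5,32,0],"roll": 0,"grip": 0},{"xyz": [0,0,20],"roll": 0,"grip": 0},{"xyz": [0,0,35],"roll": 0,"grip": 0},{"xyz": [0,0,35],"roll": 0,"grip": 0}])

```text
time_s: 7.97
position: [0.4994, 0.3682, 0.0535]
tcp_rot: [[-0.963, 0.27, 0.0], [0.27, 0.963, -0.0], [-0.0, 0.0, -1.0]]
force: [-0.7, 0.1, -1.6]
opening: 0.662
grasp_force: 30.2
```

>>> move_arm(increments=[{"xyz": [0,0,25],"roll": 0,"grip": 0},{"xyz": [0,0,10],"roll": 0,"grip": 0},{"xyz": [0,0,0],"roll": 0,"grip": 0},{"xyz": [0,0,0],"roll": 0,"grip": 0}])

```text
time_s: 8.3
position: [0.4999, 0.3668, 0.0192]
tcp_rot: [[-0.962, 0.273, -0.002], [0.273, 0.962, -0.001], [0.001, -0.001, -1.0]]
force: [-0.0, 0.9, -1.9]
opening: 0.663
grasp_force: 30.2
```

Now down 13 mm, release, retreat, and check against A.

>>> move_arm(increments=[{"xyz": [0,0,7],"roll": 0,"grip": 0},{"xyz": [0,0,5],"roll": 0,"grip": 0},{"xyz": [0,0,1.5],"roll": 0,"grip": 0},{"xyz": [0,0,0],"roll": 0,"grip": 0}])

```text
time_s: 8.63
position: [0.5005, 0.3671, 0.0069]
tcp_rot: [[-0.962, 0.272, 0.0], [0.272, 0.962, 0.0], [-0.0, 0.0, -1.0]]
force: [-0.1, 1.1, -2.0]
opening: 0.658
grasp_force: 30.2
```

>>> move_arm(increments=[{"xyz": [0,0,0],"roll": 0,"grip": 80},{"xyz": [0,0,0],"roll": 0,"grip": 80},{"xyz": [0,0,0],"roll": 0,"grip": 80},{"xyz": [0,0,0],"roll": 0,"grip": 80},{"xyz": [0,0,-30],"roll": 0,"grip": 80}])

```text
time_s: 9.05
position: [0.4964, 0.365, 0.0319]
tcp_rot: [[-0.962, 0.273, -0.01], [0.273, 0.962, -0.005], [0.008, -0.007, -1.0]]
force: [-0.4, -0.7, 0.1]
opening: 0.795
grasp_force: 0.0
```

>>> move_arm(increments=[{"xyz": [0,0,-40],"roll": 0,"grip": 80},{"xyz": [0,0,-40],"roll": 0,"grip": 80},{"xyz": [0,0,-20],"roll": 0,"grip": 80}])

```text
time_s: 9.3
position: [0.5027, 0.3684, 0.1415]
tcp_rot: [[-0.962, 0.272, 0.007], [0.272, 0.962, 0.003], [-0.006, 0.005, -1.0]]
force: [0.0, 0.6, -0.3]
opening: 0.801
grasp_force: 0.0
```

```bash
python3 - <<'E'
from h import *
caps("wrist"); caps("top")
plan([(.679,.045,.125),(.679,.045,.055),(.679,.045,.145),(.4124,.3448,.145),(.4124,.3448,.006)])
E
```

```text
wrist cap [318. 243.] 2514 mid [0.4999 0.3673 0.0823] mean [0.4994 0.3676 0.083 ] size [0.038 0.037 0.006]
top cap [231. 132.] 194 mid [0.8012 0.1468 0.0798] mean [0.8012 0.147  0.0786] size [0.036 0.034 0.009]
top cap [272. 181.] 201 mid [0.6794 0.0446 0.134 ] mean [0.6792 0.0446 0.1331] size [0.035 0.034 0.009]
top cap [381. 240.] 135 mid [ 0.548  -0.2056  0.0968] mean [ 0.5474 -0.2058  0.0957] size [0.028 0.029 0.009]
top cap [371. 282.] 139 mid [ 0.4521 -0.1822  0.0967] mean [ 0.452  -0.1816  0.0959] size [0.03  0.028 0.009]
top cap [441. 299.] 149 mid [ 0.4126 -0.343   0.0968] mean [ 0.4129 -0.3433  0.0954] size [0.028 0.032 0.009]
top cap [  3. 463.] 187 mid [0.1039 0.5498 0.2704] mean [0.1072 0.5511 0.2693] size [0.057 0.017 0.008]
t 9.4 pos [0.5038 0.3689 0.1418] open 0.8 gf 0.0 yaw_y 74.21
(0.679, 0.045, 0.125) total [-256.6 -264.1   17. ] rows 9 each [-28.5 -29.3   1.9]
(0.679, 0.045, 0.055) total [ 0.6 -0.5 70. ] rows 2 each [ 0.3 -0.3 35. ]
(0.679, 0.045, 0.145) total [ -0.7   0.7 -90. ] rows 3 each [ -0.2   0.2 -30. ]
(0.4124, 0.3448, 0.145) total [338.1 215.9  -1.2] rows 10 each [33.8 21.6 -0.1]
(0.4124, 0.3448, 0.006) total [  1.1  -1.  139. ] rows 4 each [ 0.3 -0.3 34.7]
```

>>> move_arm(increments=[{"xyz": [-29,-29,0],"roll": 0,"grip": 80},{"xyz": [-29,-29,0],"roll": 0,"grip": 80},{"xyz": [-29,-29,0],"roll": 0,"grip": 80},{"xyz": [-29,-29,0],"roll": 0,"grip": 80},{"xyz": [-29,-29,0],"roll": 0,"grip": 80}])

```text
time_s: 9.82
position: [0.5999, 0.1864, 0.1351]
tcp_rot: [[-0.962, 0.272, -0.002], [0.272, 0.962, -0.0], [0.002, -0.001, -1.0]]
force: [0.2, 0.5, 0.5]
opening: 0.804
grasp_force: 0.0
```

>>> move_arm(increments=[{"xyz": [-29,-29,0],"roll": 0,"grip": 80},{"xyz": [-29,-29,0],"roll": 0,"grip": 80},{"xyz": [-29,-29,0],"roll": 0,"grip": 80},{"xyz": [-27.5,-29.3,0],"roll": 0,"grip": 80},{"xyz": [0,0,0],"roll": 0,"grip": 80}])

```text
time_s: 10.23
position: [0.6826, 0.0367, 0.135]
tcp_rot: [[-0.96, 0.279, 0.003], [0.279, 0.96, -0.004], [-0.004, -0.003, -1.0]]
force: [0.8, 0.3, -0.4]
opening: 0.8
grasp_force: 0.0
```

>>> move_arm(increments=[{"xyz": [0,0,0],"roll": 0,"grip": 80},{"xyz": [0,0,0],"roll": 0,"grip": 80}])

```text
time_s: 10.4
position: [0.6775, 0.0451, 0.1349]
tcp_rot: [[-0.962, 0.273, -0.003], [0.273, 0.962, 0.001], [0.004, -0.0, -1.0]]
force: [0.9, 0.1, 0.7]
opening: 0.803
grasp_force: 0.0
```

```bash
python3 - <<'E'
from h import *
caps("wrist"); 
plan([(.679,.045,.055)])
E
```

```text
wrist cap [326. 280.] 3850 mid [0.6801 0.0469 0.1327] mean [0.6797 0.0471 0.133 ] size [0.038 0.037 0.005]
t 10.45 pos [0.6774 0.0461 0.1352] open 0.8 gf 0.0 yaw_y 74.23
(0.679, 0.045, 0.055) total [-2.1 -0.6 80.2] rows 3 each [-0.7 -0.2 26.7]
```

>>> move_arm(increments=[{"xyz": [-0.5,0.5,30],"roll": 0,"grip": 80},{"xyz": [-0.5,0.5,30],"roll": 0,"grip": 80},{"xyz": [0,0,14],"roll": 0,"grip": 80},{"xyz": [0,0,6],"roll": 0,"grip": 80},{"xyz": [0,0,0],"roll": 0,"grip": 0}])

```text
time_s: 10.87
position: [0.6779, 0.0476, 0.0545]
tcp_rot: [[-0.963, 0.27, -0.005], [0.27, 0.963, 0.001], [0.005, -0.001, -1.0]]
force: [0.0, -0.3, 0.9]
opening: 0.771
grasp_force: 0.0
```

>>> move_arm(increments=[{"xyz": [0,0,0],"roll": 0,"grip": 0},{"xyz": [0,0,0],"roll": 0,"grip": 0},{"xyz": [0,0,0],"roll": 0,"grip": 0},{"xyz": [0,0,0],"roll": 0,"grip": 0},{"xyz": [0,0,0],"roll": 0,"grip": 0}])

```text
time_s: 11.28
position: [0.6811, 0.0461, 0.0579]
tcp_rot: [[-0.962, 0.272, 0.003], [0.272, 0.962, 0.0], [-0.002, 0.001, -1.0]]
force: [-0.1, 1.3, 3.6]
opening: 0.661
grasp_force: 30.0
```

>>> move_arm(increments=[{"xyz": [0,0,-10],"roll": 0,"grip": 0},{"xyz": [0,0,-20],"roll": 0,"grip": 0},{"xyz": [0,0,-30],"roll": 0,"grip": 0},{"xyz": [0,0,-30],"roll": 0,"grip": 0},{"xyz": [0,0,0],"roll": 0,"grip": 0}])

```text
time_s: 11.7
position: [0.6848, 0.045, 0.154]
tcp_rot: [[-0.962, 0.272, 0.013], [0.272, 0.962, -0.002], [-0.013, 0.002, -1.0]]
force: [2.1, -0.0, -0.6]
opening: 0.664
grasp_force: 30.0
```

```bash
python3 - <<'E'
from h import *
caps("wrist"); caps("top")
plan([(.4124,.3448,.145),(.4124,.3448,.006)])
E
```

```text
wrist cap [321. 316.] 1905 mid [0.6713 0.0481 0.2288] mean [0.6703 0.0491 0.2289] size [0.015 0.031 0.004]
wrist cap [321. 380.] 2615 mid [0.6929 0.0439 0.229 ] mean [0.6935 0.0425 0.2292] size [0.019 0.034 0.004]
top cap [381. 240.] 132 mid [ 0.548  -0.2056  0.0962] mean [ 0.5468 -0.2052  0.0957] size [0.028 0.028 0.008]
top cap [135. 260.] 200 mid [0.5    0.3644 0.084 ] mean [0.4996 0.3649 0.0829] size [0.035 0.037 0.009]
top cap [371. 282.] 137 mid [ 0.451  -0.1814  0.0966] mean [ 0.4517 -0.1821  0.0959] size [0.028 0.03  0.008]
top cap [441. 299.] 149 mid [ 0.4126 -0.343   0.0974] mean [ 0.4126 -0.343   0.096 ] size [0.028 0.031 0.009]
top cap [  7. 467.] 426 mid [0.1044 0.5385 0.2698] mean [0.0977 0.5418 0.2689] size [0.059 0.041 0.009]
t 11.8 pos [0.681  0.0453 0.1483] open 0.66 gf 30.0 yaw_y 74.19
(0.4124, 0.3448, 0.145) total [340.  215.    2.2] rows 10 each [34.  21.5  0.2]
(0.4124, 0.3448, 0.006) total [  0.5  -0.  139. ] rows 4 each [ 0.1 -0.  34.7]
```

>>> move_arm(increments=[{"xyz": [22,14,0],"roll": 0,"grip": 0},{"xyz": [35,22,0],"roll": 0,"grip": 0},{"xyz": [35,22,0],"roll": 0,"grip": 0},{"xyz": [35,22,0],"roll": 0,"grip": 0},{"xyz": [35,22,0],"roll": 0,"grip": 0}])

```text
time_s: 12.22
position: [0.5487, 0.1884, 0.1443]
tcp_rot: [[-0.962, 0.273, -0.005], [0.273, 0.962, -0.001], [0.005, -0.002, -1.0]]
force: [0.4, 1.0, -2.0]
opening: 0.66
grasp_force: 30.0
```

>>> move_arm(increments=[{"xyz": [35,22,0],"roll": 0,"grip": 0},{"xyz": [35,22,0],"roll": 0,"grip": 0},{"xyz": [35,22,0],"roll": 0,"grip": 0},{"xyz": [35,22,0],"roll": 0,"grip": 0},{"xyz": [25,16,0],"roll": 0,"grip": 0}])

```text
time_s: 12.63
position: [0.4167, 0.3338, 0.1446]
tcp_rot: [[-0.962, 0.271, -0.006], [0.271, 0.962, -0.002], [0.005, -0.004, -1.0]]
force: [0.2, -0.3, -1.9]
opening: 0.657
grasp_force: 30.0
```

>>> move_arm(increments=[{"xyz": [13,9,0],"roll": 0,"grip": 0},{"xyz": [0,0,25],"roll": 0,"grip": 0},{"xyz": [0,0,35],"roll": 0,"grip": 0},{"xyz": [0,0,35],"roll": 0,"grip": 0},{"xyz": [0,0,25],"roll": 0,"grip": 0}])

```text
time_s: 13.05
position: [0.4086, 0.3438, 0.0229]
tcp_rot: [[-0.962, 0.272, -0.005], [0.272, 0.962, -0.003], [0.004, -0.004, -1.0]]
force: [0.6, 0.2, -2.4]
opening: 0.658
grasp_force: 30.0
```

>>> move_arm(increments=[{"xyz": [0,0,0],"roll": 0,"grip": 0},{"xyz": [0,0,0],"roll": 0,"grip": 0}])

```text
time_s: 13.22
position: [0.4092, 0.3438, 0.0243]
tcp_rot: [[-0.962, 0.272, -0.006], [0.272, 0.962, -0.003], [0.005, -0.005, -1.0]]
force: [0.6, 0.5, -2.2]
opening: 0.657
grasp_force: 30.0
```

>>> move_arm(increments=[{"xyz": [0,0,9],"roll": 0,"grip": 0},{"xyz": [0,0,6],"roll": 0,"grip": 0},{"xyz": [0,0,2],"roll": 0,"grip": 0},{"xyz": [0,0,0],"roll": 0,"grip": 0}])

```text
time_s: 13.55
position: [0.4117, 0.3452, 0.0098]
tcp_rot: [[-0.962, 0.272, 0.001], [0.272, 0.962, 0.0], [-0.0, 0.0, -1.0]]
force: [-0.2, -0.9, -1.7]
opening: 0.657
grasp_force: 30.0
```

>>> move_arm(increments=[{"xyz": [0,0,0],"roll": 0,"grip": 80},{"xyz": [0,0,0],"roll": 0,"grip": 80},{"xyz": [0,0,0],"roll": 0,"grip": 80},{"xyz": [0,0,0],"roll": 0,"grip": 80},{"xyz": [0,0,-30],"roll": 0,"grip": 80}])

```text
time_s: 13.97
position: [0.4083, 0.3432, 0.0359]
tcp_rot: [[-0.962, 0.273, -0.009], [0.273, 0.962, -0.005], [0.007, -0.007, -1.0]]
force: [1.0, -0.2, 0.5]
opening: 0.795
grasp_force: 0.0
```

>>> move_arm(increments=[{"xyz": [0,0,-40],"roll": 0,"grip": 80},{"xyz": [0,0,-40],"roll": 0,"grip": 80},{"xyz": [0,0,0],"roll": 0,"grip": 80},{"xyz": [0,0,0],"roll": 0,"grip": 80}])

```text
time_s: 14.3
position: [0.4135, 0.3463, 0.1224]
tcp_rot: [[-0.962, 0.272, 0.006], [0.272, 0.962, 0.003], [-0.005, 0.005, -1.0]]
force: [-1.0, -0.9, -0.6]
opening: 0.798
grasp_force: 0.0
```

```bash
python3 - <<'E'
from h import *
caps("wrist"); caps("top")
plan([(.547,-.206,.12),(.547,-.206,.006),(.547,-.206,.11),(.6694,.0721,.11),(.6694,.0721,.062)])
E
```

```text
wrist cap [319. 250.] 2878 mid [0.4103 0.3456 0.0821] mean [0.4098 0.3457 0.083 ] size [0.037 0.037 0.007]
wrist cap [386. 377.] 1155 mid [0.5065 0.3671 0.0829] mean [0.507  0.3653 0.0829] size [0.025 0.037 0.005]
top cap [231. 132.] 196 mid [0.8012 0.1469 0.0797] mean [0.8013 0.1469 0.0785] size [0.037 0.034 0.01 ]
top cap [381. 240.] 135 mid [ 0.548  -0.2056  0.0971] mean [ 0.5475 -0.2055  0.096 ] size [0.028 0.029 0.009]
top cap [135. 260.] 201 mid [0.5    0.3648 0.084 ] mean [0.5001 0.3641 0.0829] size [0.035 0.035 0.009]
top cap [371. 282.] 140 mid [ 0.4521 -0.1813  0.0965] mean [ 0.4522 -0.1815  0.0954] size [0.03  0.031 0.009]
top cap [441. 299.] 149 mid [ 0.4127 -0.3431  0.0967] mean [ 0.413  -0.343   0.0958] size [0.028 0.031 0.008]
top cap [  7. 467.] 420 mid [0.1039 0.5381 0.2702] mean [0.0977 0.5418 0.269 ] size [0.057 0.04  0.01 ]
t 14.4 pos [0.4109 0.3449 0.1193] open 0.8 gf 0.0 yaw_y 74.2
(0.547, -0.206, 0.12) total [-280.9 -493.    -0.6] rows 14 each [-20.1 -35.2  -0. ]
(0.547, -0.206, 0.006) total [-0.00e+00  1.00e-01  1.14e+02] rows 3 each [-0.  0. 38.]
(0.547, -0.206, 0.11) total [   0.   -0. -104.] rows 3 each [  0.   -0.  -34.7]
(0.6694, 0.0721, 0.11) total [-4.210e+01  3.009e+02 -1.000e-01] rows 8 each [-5.3 37.6 -0. ]
(0.6694, 0.0721, 0.062) total [-0.  0. 48.] rows 2 each [-0.  0. 24.]
```

Both finished bottles stand in the tray. Next is new bottle C.

>>> move_arm(increments=[{"xyz": [-20,-35,0],"roll": 0,"grip": 80},{"xyz": [-20,-35,0],"roll": 0,"grip": 80},{"xyz": [-20,-35,0],"roll": 0,"grip": 80},{"xyz": [-20,-35,0],"roll": 0,"grip": 80},{"xyz": [-20,-35,0],"roll": 0,"grip": 80}])

```text
time_s: 14.82
position: [0.4586, 0.1478, 0.1177]
tcp_rot: [[-0.962, 0.272, -0.004], [0.272, 0.962, -0.0], [0.004, -0.001, -1.0]]
force: [0.7, 0.1, 0.2]
opening: 0.799
grasp_force: 0.0
```

>>> move_arm(increments=[{"xyz": [-20,-35,0],"roll": 0,"grip": 80},{"xyz": [-20,-35,0],"roll": 0,"grip": 80},{"xyz": [-20,-35,0],"roll": 0,"grip": 80},{"xyz": [-20,-35,0],"roll": 0,"grip": 80},{"xyz": [-20,-35,0],"roll": 0,"grip": 80}])

```text
time_s: 15.23
position: [0.5072, -0.0477, 0.1176]
tcp_rot: [[-0.962, 0.273, -0.004], [0.273, 0.962, 0.001], [0.004, 0.0, -1.0]]
force: [0.6, -0.4, -0.5]
opening: 0.801
grasp_force: 0.0
```

>>> move_arm(increments=[{"xyz": [-20,-35,0],"roll": 0,"grip": 80},{"xyz": [-20,-35,0],"roll": 0,"grip": 80},{"xyz": [-20,-36,0],"roll": 0,"grip": 80},{"xyz": [-20.5,-36,0],"roll": 0,"grip": 80},{"xyz": [0,0,0],"roll": 0,"grip": 80}])

```text
time_s: 15.65
position: [0.5498, -0.2131, 0.1179]
tcp_rot: [[-0.961, 0.278, 0.003], [0.278, 0.961, -0.005], [-0.004, -0.004, -1.0]]
force: [0.1, 0.2, 1.1]
opening: 0.798
grasp_force: 0.0
```

>>> move_arm(increments=[{"xyz": [0,0,0],"roll": 0,"grip": 80},{"xyz": [0,0,0],"roll": 0,"grip": 80},{"xyz": [0,0,0],"roll": 0,"grip": 80}])

```text
time_s: 15.9
position: [0.5459, -0.2026, 0.1181]
tcp_rot: [[-0.962, 0.271, -0.003], [0.271, 0.962, 0.002], [0.004, 0.001, -1.0]]
force: [-0.4, 0.2, -0.4]
opening: 0.799
grasp_force: 0.0
```

```bash
python3 - <<'E'
from h import *
caps("wrist"); caps("top")
plan([(.5475,-.2057,.001)])
E
```

```text
wrist cap [314.  86.] 3401 mid [ 0.4526 -0.1802  0.0946] mean [ 0.4525 -0.1802  0.0951] size [0.033 0.033 0.006]
wrist cap [ 11. 102.] 1383 mid [ 0.4159 -0.3353  0.0943] mean [ 0.4175 -0.3333  0.095 ] size [0.029 0.022 0.007]
wrist cap [320. 268.] 2481 mid [ 0.5482 -0.2043  0.094 ] mean [ 0.5476 -0.2041  0.095 ] size [0.033 0.032 0.007]
top cap [231. 132.] 194 mid [0.8002 0.147  0.079 ] mean [0.8007 0.1473 0.0784] size [0.036 0.034 0.008]
top cap [135. 260.] 198 mid [0.4989 0.3643 0.0843] mean [0.4998 0.3642 0.0829] size [0.032 0.035 0.01 ]
top cap [143. 298.] 199 mid [0.4115 0.3425 0.0839] mean [0.4112 0.3425 0.0828] size [0.033 0.035 0.009]
top cap [441. 299.] 149 mid [ 0.4127 -0.3428  0.0967] mean [ 0.4129 -0.3429  0.0958] size [0.028 0.031 0.009]
top cap [  7. 467.] 431 mid [0.1046 0.5387 0.2697] mean [0.0981 0.5419 0.269 ] size [0.059 0.039 0.008]
t 16.0 pos [ 0.5466 -0.2026  0.1189] open 0.8 gf 0.0 yaw_y 74.3
(0.5475, -0.2057, 0.001) total [ -1.9  -2.8 117.9] rows 3 each [-0.6 -0.9 39.3]
```

>>> move_arm(increments=[{"xyz": [-0.5,-1,35],"roll": 0,"grip": 80},{"xyz": [-0.5,-1,35],"roll": 0,"grip": 80},{"xyz": [0,0,30],"roll": 0,"grip": 80},{"xyz": [0,0,17],"roll": 0,"grip": 80},{"xyz": [0,0,0],"roll": 0,"grip": 0}])

```text
time_s: 16.42
position: [0.5447, -0.2037, -0.0012]
tcp_rot: [[-0.963, 0.271, -0.007], [0.271, 0.963, 0.005], [0.008, 0.002, -1.0]]
force: [1.1, -0.0, 0.1]
opening: 0.772
grasp_force: 0.0
```

>>> move_arm(increments=[{"xyz": [0,0,0],"roll": 0,"grip": 0},{"xyz": [0,0,0],"roll": 0,"grip": 0},{"xyz": [0,0,0],"roll": 0,"grip": 0},{"xyz": [0,0,0],"roll": 0,"grip": 0},{"xyz": [0,0,0],"roll": 0,"grip": 0}])

```text
time_s: 16.83
position: [0.5491, -0.2071, 0.0042]
tcp_rot: [[-0.962, 0.272, 0.003], [0.272, 0.962, -0.001], [-0.003, -0.0, -1.0]]
force: [0.7, 2.3, 4.3]
opening: 0.569
grasp_force: 30.0
```

>>> move_arm(increments=[{"xyz": [0,0,0],"roll": 0,"grip": 0},{"xyz": [0,0,0],"roll": 0,"grip": 0}])

```text
time_s: 17.0
position: [0.5492, -0.2071, 0.0042]
tcp_rot: [[-0.962, 0.273, 0.003], [0.273, 0.962, -0.001], [-0.003, -0.0, -1.0]]
force: [0.4, 2.9, 6.3]
opening: 0.569
grasp_force: 30.0
```

>>> move_arm(increments=[{"xyz": [0,0,-10],"roll": 0,"grip": 0},{"xyz": [0,0,-25],"roll": 0,"grip": 0},{"xyz": [0,0,-35],"roll": 0,"grip": 0},{"xyz": [0,0,-35],"roll": 0,"grip": 0},{"xyz": [0,0,-10],"roll": 0,"grip": 0}])

```text
time_s: 17.42
position: [0.5506, -0.2088, 0.1231]
tcp_rot: [[-0.962, 0.272, 0.008], [0.272, 0.962, -0.005], [-0.009, -0.003, -1.0]]
force: [0.6, -0.2, -0.8]
opening: 0.567
grasp_force: 30.0
```

>>> move_arm(increments=[{"xyz": [-3,22,0],"roll": 0,"grip": 0},{"xyz": [-5,35,0],"roll": 0,"grip": 0},{"xyz": [-5,38,0],"roll": 0,"grip": 0},{"xyz": [-5,38,0],"roll": 0,"grip": 0},{"xyz": [-5,38,0],"roll": 0,"grip": 0}])

```text
time_s: 17.83
position: [0.6162, -0.0474, 0.1173]
tcp_rot: [[-0.962, 0.273, -0.001], [0.273, 0.962, -0.0], [0.001, -0.0, -1.0]]
force: [0.8, -0.1, -1.2]
opening: 0.57
grasp_force: 30.0
```

>>> move_arm(increments=[{"xyz": [-5,38,0],"roll": 0,"grip": 0},{"xyz": [-5,38,0],"roll": 0,"grip": 0},{"xyz": [-5,34,0],"roll": 0,"grip": 0},{"xyz": [-2,20,0],"roll": 0,"grip": 0},{"xyz": [0,0,0],"roll": 0,"grip": 0}])

```text
time_s: 18.25
position: [0.6691, 0.0766, 0.117]
tcp_rot: [[-0.963, 0.268, 0.001], [0.268, 0.963, 0.002], [-0.0, 0.002, -1.0]]
force: [0.2, -0.1, -1.2]
opening: 0.569
grasp_force: 30.0
```

>>> move_arm(increments=[{"xyz": [0,0,0],"roll": 0,"grip": 0},{"xyz": [0,0,0],"roll": 0,"grip": 0}])

```text
time_s: 18.42
position: [0.6673, 0.0712, 0.1169]
tcp_rot: [[-0.962, 0.272, -0.002], [0.272, 0.962, -0.001], [0.002, -0.001, -1.0]]
force: [0.0, -1.3, -1.6]
opening: 0.568
grasp_force: 30.0
```

```bash
python3 - <<'E'
from h import *
caps("wrist"); caps("top")
plan([(.6694,.0721,.060)])
E
```

```text
wrist cap [320. 384.] 3900 mid [0.668  0.0713 0.2079] mean [0.6682 0.0709 0.2077] size [0.021 0.033 0.004]
top cap [231. 130.] 139 mid [0.8082 0.1476 0.0792] mean [0.8072 0.1471 0.0785] size [0.023 0.035 0.008]
top cap [135. 260.] 199 mid [0.5    0.3644 0.0844] mean [0.4991 0.3647 0.0832] size [0.035 0.036 0.01 ]
top cap [371. 282.] 136 mid [ 0.451  -0.1815  0.0961] mean [ 0.4518 -0.1817  0.0957] size [0.028 0.03  0.007]
top cap [143. 298.] 201 mid [0.4104 0.3427 0.084 ] mean [0.4109 0.3426 0.0827] size [0.035 0.036 0.01 ]
top cap [441. 299.] 149 mid [ 0.4127 -0.3431  0.0966] mean [ 0.4127 -0.3434  0.0957] size [0.028 0.032 0.008]
top cap [  7. 467.] 427 mid [0.1046 0.5387 0.2698] mean [0.0983 0.542  0.2689] size [0.059 0.04  0.009]
t 18.52 pos [0.6676 0.0705 0.1172] open 0.57 gf 30.0 yaw_y 74.11
(0.6694, 0.0721, 0.06) total [-1.4  2.1 57.2] rows 2 each [-0.7  1.1 28.6]
```

>>> move_arm(increments=[{"xyz": [0,1,25],"roll": 0,"grip": 0},{"xyz": [0,1,20],"roll": 0,"grip": 0},{"xyz": [0,0,8],"roll": 0,"grip": 0},{"xyz": [0,0,3.5],"roll": 0,"grip": 0},{"xyz": [0,0,0],"roll": 0,"grip": 0}])

```text
time_s: 18.93
position: [0.6682, 0.0729, 0.0606]
tcp_rot: [[-0.962, 0.273, -0.002], [0.273, 0.962, -0.0], [0.002, -0.001, -1.0]]
force: [-0.2, 0.5, -0.7]
opening: 0.564
grasp_force: 30.0
```

>>> move_arm(increments=[{"xyz": [0,0,0],"roll": 0,"grip": 75},{"xyz": [0,0,0],"roll": 0,"grip": 75},{"xyz": [0,0,0],"roll": 0,"grip": 75},{"xyz": [0,0,0],"roll": 0,"grip": 75},{"xyz": [0,0,-20],"roll": 0,"grip": 75}])

```text
time_s: 19.35
position: [0.666, 0.0739, 0.078]
tcp_rot: [[-0.962, 0.272, -0.007], [0.272, 0.962, 0.0], [0.007, -0.002, -1.0]]
force: [-0.5, 0.3, -0.2]
opening: 0.736
grasp_force: 0.0
```

>>> move_arm(increments=[{"xyz": [0,0,-40],"roll": 0,"grip": 80},{"xyz": [0,0,-35],"roll": 0,"grip": 80},{"xyz": [0,0,0],"roll": 0,"grip": 80},{"xyz": [0,0,0],"roll": 0,"grip": 80}])

```text
time_s: 19.68
position: [0.6713, 0.0739, 0.1598]
tcp_rot: [[-0.962, 0.272, 0.008], [0.272, 0.962, -0.0], [-0.008, 0.002, -1.0]]
force: [-0.1, 0.7, -0.3]
opening: 0.8
grasp_force: 0.0
```

```bash
python3 - <<'E'
from h import *
caps("wrist"); caps("top")
plan([(.413,-.343,.15),(.413,-.343,.003)])
E
```

```text
wrist cap [320. 265.] 2778 mid [0.6681 0.074  0.1489] mean [0.6675 0.0741 0.15  ] size [0.033 0.032 0.007]
top cap [135. 260.] 199 mid [0.4989 0.365  0.0834] mean [0.4994 0.3653 0.0825] size [0.032 0.036 0.009]
top cap [371. 282.] 136 mid [ 0.451  -0.1823  0.0963] mean [ 0.4521 -0.1816  0.0954] size [0.028 0.028 0.009]
top cap [143. 298.] 199 mid [0.4104 0.343  0.0839] mean [0.4114 0.3427 0.0828] size [0.035 0.038 0.009]
top cap [441. 299.] 149 mid [ 0.4126 -0.3426  0.0973] mean [ 0.4129 -0.343   0.0959] size [0.028 0.031 0.009]
top cap [  7. 467.] 427 mid [0.1045 0.5389 0.2698] mean [0.098  0.5419 0.269 ] size [0.058 0.04  0.009]
t 19.78 pos [0.6682 0.0739 0.1558] open 0.8 gf 0.0 yaw_y 74.21
(0.413, -0.343, 0.15) total [ 132.1 -470.7    5.9] rows 12 each [ 11.  -39.2   0.5]
(0.413, -0.343, 0.003) total [-1.00e-01  0.00e+00  1.47e+02] rows 4 each [-0.   0.  36.7]
```

>>> move_arm(increments=[{"xyz": [11,-39,0],"roll": 0,"grip": 80},{"xyz": [11,-39,0],"roll": 0,"grip": 80},{"xyz": [11,-39,0],"roll": 0,"grip": 80},{"xyz": [11,-39,0],"roll": 0,"grip": 80},{"xyz": [11,-39,0],"roll": 0,"grip": 80}])

```text
time_s: 20.2
position: [0.5603, -0.0994, 0.154]
tcp_rot: [[-0.962, 0.272, -0.004], [0.272, 0.962, 0.001], [0.004, 0.0, -1.0]]
force: [0.7, -1.1, -0.6]
opening: 0.803
grasp_force: 0.0
```

>>> move_arm(increments=[{"xyz": [11,-39,0],"roll": 0,"grip": 80},{"xyz": [11,-39,0],"roll": 0,"grip": 80},{"xyz": [11,-39,0],"roll": 0,"grip": 80},{"xyz": [11,-39,0],"roll": 0,"grip": 80},{"xyz": [11,-39,0],"roll": 0,"grip": 80}])

```text
time_s: 20.62
position: [0.4545, -0.2718, 0.1543]
tcp_rot: [[-0.962, 0.272, -0.003], [0.272, 0.962, 0.003], [0.003, 0.002, -1.0]]
force: [0.6, 0.1, -0.1]
opening: 0.804
grasp_force: 0.0
```

>>> move_arm(increments=[{"xyz": [11,-39,0],"roll": 0,"grip": 80},{"xyz": [11,-39,0],"roll": 0,"grip": 80},{"xyz": [0,0,30],"roll": 0,"grip": 80},{"xyz": [0,0,0],"roll": 0,"grip": 80},{"xyz": [0,0,0],"roll": 0,"grip": 80}])

```text
time_s: 21.03
position: [0.4122, -0.3385, 0.1235]
tcp_rot: [[-0.962, 0.274, -0.005], [0.274, 0.962, 0.006], [0.006, 0.005, -1.0]]
force: [-0.1, -0.1, 0.7]
opening: 0.801
grasp_force: 0.0
```

>>> move_arm(increments=[{"xyz": [0,0,0],"roll": 0,"grip": 80}])

```text
time_s: 21.12
position: [0.4142, -0.3391, 0.1253]
tcp_rot: [[-0.962, 0.271, -0.002], [0.271, 0.962, 0.002], [0.002, 0.002, -1.0]]
force: [-0.2, -0.8, -0.6]
opening: 0.799
grasp_force: 0.0
```

```bash
python3 - <<'E'
from h import *
caps("wrist")
plan([(.413,-.343,.003)])
E
```

```text
wrist cap [596. 249.] 2622 mid [ 0.4525 -0.1807  0.0936] mean [ 0.4517 -0.1814  0.0946] size [0.033 0.034 0.007]
wrist cap [316. 260.] 2353 mid [ 0.4137 -0.3423  0.0938] mean [ 0.4131 -0.3421  0.0949] size [0.033 0.032 0.006]
t 21.17 pos [ 0.4148 -0.3394  0.126 ] open 0.8 gf 0.0 yaw_y 74.29
(0.413, -0.343, 0.003) total [  0.7  -4.1 123. ] rows 4 each [ 0.2 -1.  30.8]
```

>>> move_arm(increments=[{"xyz": [0.5,-1.5,36],"roll": 0,"grip": 80},{"xyz": [0,-1,36],"roll": 0,"grip": 80},{"xyz": [0,0,32],"roll": 0,"grip": 80},{"xyz": [0,0,17],"roll": 0,"grip": 80},{"xyz": [0,0,0],"roll": 0,"grip": 0}])

```text
time_s: 21.58
position: [0.4125, -0.3398, 0.0024]
tcp_rot: [[-0.963, 0.27, -0.004], [0.27, 0.963, 0.005], [0.005, 0.004, -1.0]]
force: [0.3, 0.0, 0.4]
opening: 0.768
grasp_force: 0.0
```

>>> move_arm(increments=[{"xyz": [0,0,0],"roll": 0,"grip": 0},{"xyz": [0,0,0],"roll": 0,"grip": 0},{"xyz": [0,0,0],"roll": 0,"grip": 0},{"xyz": [0,0,0],"roll": 0,"grip": 0},{"xyz": [0,0,0],"roll": 0,"grip": 0}])

```text
time_s: 22.0
position: [0.4146, -0.3437, 0.0068]
tcp_rot: [[-0.962, 0.272, 0.003], [0.272, 0.962, -0.003], [-0.004, -0.002, -1.0]]
force: [1.5, 2.4, 6.6]
opening: 0.568
grasp_force: 30.0
```

>>> move_arm(increments=[{"xyz": [0,0,0],"roll": 0,"grip": 0},{"xyz": [0,0,0],"roll": 0,"grip": 0},{"xyz": [0,0,0],"roll": 0,"grip": 0}])

```text
time_s: 22.25
position: [0.4146, -0.3436, 0.0068]
tcp_rot: [[-0.962, 0.273, 0.003], [0.273, 0.962, -0.003], [-0.003, -0.002, -1.0]]
force: [1.7, 1.8, 6.2]
opening: 0.565
grasp_force: 30.0
```

>>> move_arm(increments=[{"xyz": [0,0,-10],"roll": 0,"grip": 0},{"xyz": [0,0,-25],"roll": 0,"grip": 0},{"xyz": [0,0,-35],"roll": 0,"grip": 0},{"xyz": [0,0,-35],"roll": 0,"grip": 0},{"xyz": [0,0,-15],"roll": 0,"grip": 0}])

```text
time_s: 22.67
position: [0.4145, -0.3447, 0.1298]
tcp_rot: [[-0.962, 0.272, 0.004], [0.272, 0.962, -0.006], [-0.006, -0.004, -1.0]]
force: [0.5, -1.5, -0.5]
opening: 0.569
grasp_force: 30.0
```

>>> move_arm(increments=[{"xyz": [0,0,0],"roll": 0,"grip": 0},{"xyz": [0,0,0],"roll": 0,"grip": 0}])

```text
time_s: 22.83
position: [0.4133, -0.3432, 0.1263]
tcp_rot: [[-0.962, 0.272, 0.001], [0.272, 0.962, -0.002], [-0.002, -0.002, -1.0]]
force: [-0.4, 0.2, -1.8]
opening: 0.567
grasp_force: 30.0
```

```bash
python3 - <<'E'
from h import *
caps("wrist"); caps("top")
plan([(.5858,.0645,.122),(.5858,.0645,.060)])
E
```

```text
wrist cap [603. 248.] 2640 mid [ 0.4523 -0.1805  0.0936] mean [ 0.4516 -0.1814  0.0946] size [0.033 0.034 0.007]
wrist cap [321. 323.] 431 mid [ 0.399  -0.3393  0.212 ] mean [ 0.3973 -0.3385  0.2116] size [0.007 0.018 0.007]
wrist cap [321. 384.] 3725 mid [ 0.4156 -0.3431  0.2144] mean [ 0.4157 -0.3437  0.2145] size [0.02  0.033 0.004]
top cap [231. 132.] 193 mid [0.8007 0.1468 0.079 ] mean [0.8014 0.1475 0.0785] size [0.036 0.034 0.008]
top cap [260. 184.] 158 mid [0.6674 0.0724 0.1519] mean [0.6675 0.0718 0.1506] size [0.03  0.029 0.009]
top cap [135. 260.] 198 mid [0.4989 0.365  0.0844] mean [0.4995 0.3644 0.083 ] size [0.032 0.036 0.01 ]
top cap [371. 282.] 137 mid [ 0.4511 -0.1814  0.0965] mean [ 0.4517 -0.1819  0.0952] size [0.028 0.03  0.009]
top cap [143. 298.] 198 mid [0.4104 0.3424 0.0843] mean [0.4108 0.3427 0.0829] size [0.035 0.034 0.01 ]
top cap [  7. 467.] 428 mid [0.1047 0.5369 0.27  ] mean [0.0975 0.5419 0.2688] size [0.059 0.042 0.01 ]
t 22.93 pos [ 0.4122 -0.3418  0.124 ] open 0.56 gf 30.0 yaw_y 74.19
(0.5858, 0.0645, 0.122) total [-56.3 438.2   2.5] rows 11 each [-5.1 39.8  0.2]
(0.5858, 0.0645, 0.06) total [-0.1 -0.1 62. ] rows 2 each [-0.1 -0.  31. ]
```

>>> move_arm(increments=[{"xyz": [-3,22,0],"roll": 0,"grip": 0},{"xyz": [-5,39,0],"roll": 0,"grip": 0},{"xyz": [-5,39,0],"roll": 0,"grip": 0},{"xyz": [-5,39,0],"roll": 0,"grip": 0},{"xyz": [-5,39,0],"roll": 0,"grip": 0}])

```text
time_s: 23.35
position: [0.4827, -0.1756, 0.123]
tcp_rot: [[-0.962, 0.273, -0.004], [0.273, 0.962, 0.002], [0.004, 0.001, -1.0]]
force: [1.1, 0.5, -1.4]
opening: 0.57
grasp_force: 30.0
```

>>> move_arm(increments=[{"xyz": [-5,39,0],"roll": 0,"grip": 0},{"xyz": [-5,39,0],"roll": 0,"grip": 0},{"xyz": [-5,39,0],"roll": 0,"grip": 0},{"xyz": [-5,39,0],"roll": 0,"grip": 0},{"xyz": [-5,39,0],"roll": 0,"grip": 0}])

```text
time_s: 23.77
position: [0.5598, 0.0052, 0.1228]
tcp_rot: [[-0.962, 0.272, -0.005], [0.272, 0.962, 0.001], [0.005, -0.001, -1.0]]
force: [1.0, -1.3, -0.9]
opening: 0.571
grasp_force: 30.0
```

>>> move_arm(increments=[{"xyz": [-5,39,0],"roll": 0,"grip": 0},{"xyz": [-3,26,0],"roll": 0,"grip": 0},{"xyz": [0,0,0],"roll": 0,"grip": 0},{"xyz": [0,0,0],"roll": 0,"grip": 0},{"xyz": [0,0,0],"roll": 0,"grip": 0}])

```text
time_s: 24.18
position: [0.5847, 0.0631, 0.1232]
tcp_rot: [[-0.962, 0.272, -0.004], [0.272, 0.962, -0.0], [0.004, -0.001, -1.0]]
force: [-0.3, -1.0, -0.4]
opening: 0.57
grasp_force: 30.0
```

```bash
python3 - <<'E'
from h import *
caps("wrist"); caps("top")
plan([(.5858,.0645,.062)])
E
```

```text
wrist cap [321. 323.] 432 mid [0.5707 0.0669 0.2089] mean [0.5691 0.0676 0.2086] size [0.007 0.018 0.007]
wrist cap [320. 384.] 3755 mid [0.5874 0.0631 0.2113] mean [0.5875 0.0624 0.2113] size [0.021 0.033 0.004]
top cap [231. 132.] 194 mid [0.8016 0.1469 0.0794] mean [0.8014 0.147  0.0782] size [0.036 0.034 0.009]
top cap [260. 182.] 92 mid [0.6741 0.0723 0.1519] mean [0.6735 0.0721 0.1507] size [0.016 0.029 0.009]
top cap [135. 260.] 200 mid [0.5    0.3651 0.0845] mean [0.4998 0.3652 0.083 ] size [0.035 0.035 0.01 ]
top cap [371. 282.] 137 mid [ 0.451  -0.1813  0.0966] mean [ 0.4511 -0.1817  0.0953] size [0.028 0.031 0.009]
top cap [143. 298.] 201 mid [0.4115 0.3431 0.0842] mean [0.4112 0.3424 0.0833] size [0.032 0.036 0.009]
top cap [  7. 467.] 425 mid [0.1045 0.5387 0.27  ] mean [0.0981 0.5421 0.2688] size [0.059 0.04  0.009]
t 24.28 pos [0.5852 0.0622 0.1239] open 0.57 gf 30.0 yaw_y 74.12
(0.5858, 0.0645, 0.062) total [-0.1  2.4 61.9] rows 2 each [-0.   1.2 31. ]
```

>>> move_arm(increments=[{"xyz": [0,1,25],"roll": 0,"grip": 0},{"xyz": [0,1,20],"roll": 0,"grip": 0},{"xyz": [0,0,10],"roll": 0,"grip": 0},{"xyz": [0,0,5],"roll": 0,"grip": 0},{"xyz": [0,0,0],"roll": 0,"grip": 0}])

```text
time_s: 24.7
position: [0.5859, 0.0644, 0.0639]
tcp_rot: [[-0.962, 0.274, -0.003], [0.274, 0.962, 0.0], [0.003, -0.001, -1.0]]
force: [-0.0, 0.2, -2.1]
opening: 0.564
grasp_force: 30.0
```

>>> move_arm(increments=[{"xyz": [0,0,0.5],"roll": 0,"grip": 0},{"xyz": [0,0,0],"roll": 0,"grip": 75},{"xyz": [0,0,0],"roll": 0,"grip": 75},{"xyz": [0,0,0],"roll": 0,"grip": 75},{"xyz": [0,0,0],"roll": 0,"grip": 75}])

```text
time_s: 25.12
position: [0.5875, 0.0654, 0.0653]
tcp_rot: [[-0.962, 0.272, 0.002], [0.272, 0.962, -0.0], [-0.002, 0.0, -1.0]]
force: [-0.9, 0.3, 0.2]
opening: 0.729
grasp_force: 0.0
```

>>> move_arm(increments=[{"xyz": [0,0,-20],"roll": 0,"grip": 75},{"xyz": [0,0,-40],"roll": 0,"grip": 80},{"xyz": [0,0,-35],"roll": 0,"grip": 80},{"xyz": [0,0,0],"roll": 0,"grip": 80},{"xyz": [0,0,0],"roll": 0,"grip": 80}])

```text
time_s: 25.53
position: [0.589, 0.0653, 0.1624]
tcp_rot: [[-0.962, 0.272, 0.007], [0.272, 0.962, -0.001], [-0.007, 0.001, -1.0]]
force: [-0.7, -0.3, -0.0]
opening: 0.798
grasp_force: 0.0
```

```bash
python3 - <<'E'
from h import *
caps("wrist"); caps("top")
z=np.load("top0.npz"); P=z["P"]; K,T=z["K"],z["T"]
X,Y,Z=P[...,0],P[...,1],P[...,2]
# scanner: grip top strip (z~.127), barrel top (.137), trigger (~.122)
for n,m in (("grip",(X>.53)&(X<.64)&(Y<-.38)&(Y>-.46)&(Z>.119)),("trig",(X>.55)&(X<.64)&(Y>-.38)&(Y<-.33)&(Z>.105)),("barrel",(X>.65)&(X<.75)&(Y<-.26)&(Y>-.46)&(Z>.131))):
    q=P[m]
    if len(q)<5: print(n,len(q)); continue
    r=cv2.minAreaRect((q[:,:2]*1000).astype(np.float32)); print(n,len(q),np.round(r[0],1),np.round(r[1],1),round(r[2],2),np.median(q[:,2]).round(4),q.min(0).round(3),q.max(0).round(3))
E
```

```text
wrist cap [320. 265.] 2807 mid [0.5866 0.0654 0.1488] mean [0.5859 0.0657 0.1499] size [0.033 0.032 0.006]
wrist cap [370. 384.] 1880 mid [0.6669 0.0738 0.1485] mean [0.6663 0.074  0.1498] size [0.029 0.033 0.006]
top cap [231. 132.] 195 mid [0.8011 0.1469 0.08  ] mean [0.802  0.1469 0.0787] size [0.037 0.034 0.01 ]
top cap [135. 260.] 200 mid [0.5    0.3651 0.0841] mean [0.4995 0.3648 0.0827] size [0.035 0.035 0.01 ]
top cap [371. 282.] 137 mid [ 0.4521 -0.1813  0.0967] mean [ 0.4521 -0.1821  0.0957] size [0.03  0.031 0.009]
top cap [143. 298.] 200 mid [0.4105 0.3426 0.0838] mean [0.4108 0.3424 0.083 ] size [0.035 0.035 0.009]
top cap [  7. 467.] 423 mid [0.1046 0.5389 0.2704] mean [0.098  0.5421 0.2689] size [0.059 0.039 0.009]
grip 550 [ 590.1 -408.4] [100.3  53.8] 8.02 0.1265 [ 0.541 -0.441  0.119] [ 0.64  -0.38   0.135]
trig 40 [ 620.4 -379.4] [38.8  4.3] 6.14 0.1184 [ 0.601 -0.38   0.105] [ 0.64  -0.375  0.127]
barrel 1549 [ 683.5 -367. ] [ 64.4 178.4] 0.99 0.1351 [ 0.65  -0.456  0.131] [ 0.716 -0.278  0.145]
```

All four bottles are in place: old at (0.500,0.366) and (0.411,0.344) in the tray, new at (0.668,0.073) and (0.586,0.065) on the platform, with correct cap heights. Moving to view the scanner up close.

>>> move_arm(increments=[{"xyz": [-17.5,-37.5,0],"roll": 0,"grip": 80},{"xyz": [-17.5,-37.5,0],"roll": 0,"grip": 80},{"xyz": [-17.5,-37.5,0],"roll": 0,"grip": 80},{"xyz": [-17.5,-37.5,0],"roll": 0,"grip": 80},{"xyz": [-17.5,-37.5,0],"roll": 0,"grip": 80}])

```text
time_s: 26.05
position: [0.6186, -0.14, 0.1571]
tcp_rot: [[-0.962, 0.272, -0.004], [0.272, 0.962, 0.002], [0.004, 0.001, -1.0]]
force: [1.3, 0.0, 0.4]
opening: 0.797
grasp_force: 0.0
```

>>> move_arm(increments=[{"xyz": [-17.5,-37.5,0],"roll": 0,"grip": 80},{"xyz": [-17.5,-37.5,0],"roll": 0,"grip": 80},{"xyz": [-17.5,-37.5,0],"roll": 0,"grip": 80},{"xyz": [-17.5,-37.5,0],"roll": 0,"grip": 80},{"xyz": [-17.5,-37.5,0],"roll": 0,"grip": 80}])

```text
time_s: 26.47
position: [0.6519, -0.3443, 0.1565]
tcp_rot: [[-0.962, 0.273, -0.004], [0.273, 0.962, 0.003], [0.005, 0.002, -1.0]]
force: [0.8, 0.0, -0.4]
opening: 0.798
grasp_force: 0.0
```

>>> move_arm(increments=[{"xyz": [-17.5,-37.5,0],"roll": 0,"grip": 80},{"xyz": [0,0,0],"roll": -0.095,"grip": 80},{"xyz": [0,0,0],"roll": -0.095,"grip": 80},{"xyz": [0,0,0],"roll": -0.095,"grip": 80},{"xyz": [0,0,0],"roll": -0.095,"grip": 80}])

```text
time_s: 26.88
position: [0.6582, -0.3836, 0.1559]
tcp_rot: [[-0.994, -0.108, -0.004], [-0.108, 0.994, 0.004], [0.004, 0.004, -1.0]]
force: [-0.5, 0.2, -0.0]
opening: 0.799
grasp_force: 0.0
```

>>> move_arm(increments=[{"xyz": [0,0,0],"roll": 0,"grip": 80},{"xyz": [0,0,0],"roll": 0,"grip": 80},{"xyz": [0,0,0],"roll": 0,"grip": 80}])

```text
time_s: 27.13
position: [0.6593, -0.3835, 0.1579]
tcp_rot: [[-0.995, -0.102, -0.002], [-0.102, 0.995, 0.002], [0.002, 0.002, -1.0]]
force: [-0.9, -0.4, -0.6]
opening: 0.8
grasp_force: 0.0
```

```bash
python3 - <<'E'
from h import *
im,d,K,T=shot("wrist","w6.png"); P=cloud(d,K,T); plan([])
np.savez("w6.npz",P=P,im=im,d=d)
for r in bot.spot_in("trigger_grip","wrist"): print(r["conf"],(T[:3,:3]@r["at"]+T[:3,3]).round(4),px(T[:3,:3]@r["at"]+T[:3,3],K,T))
X,Y,Z=P[...,0],P[...,1],P[...,2]; ok=d>0
for x0 in np.arange(.54,.66,.01):
    m=ok&(abs(X-x0)<.003)&(Z>.09)&(Z<.14)&(Y<-.3)&(Y>-.48)
    y=np.sort(Y[m]); 
    if len(y)<4: continue
    g=np.split(y,np.where(np.diff(y)>.005)[0]+1)
    print(round(x0,3),[(a[0].round(4),a[-1].round(4),len(a)) for a in g], "zmax",[np.percentile(Z[m&(Y>=a[0])&(Y<=a[-1])],80).round(3) for a in g])
E
```

```text
t 27.18 pos [ 0.6595 -0.3835  0.1584] open 0.8 gf 0.0 yaw_y 95.89
0.76 [ 0.6516 -0.3854  0.129 ] [319.58485096 248.72334677]
0.55 [(np.float64(-0.4402), np.float64(-0.4122), 714)] zmax [np.float64(0.129)]
0.56 [(np.float64(-0.4378), np.float64(-0.4129), 582)] zmax [np.float64(0.128)]
0.57 [(np.float64(-0.4359), np.float64(-0.4117), 556)] zmax [np.float64(0.127)]
0.58 [(np.float64(-0.435), np.float64(-0.4106), 542)] zmax [np.float64(0.128)]
0.59 [(np.float64(-0.4338), np.float64(-0.4096), 520), (np.float64(-0.3898), np.float64(-0.3809), 174)] zmax [np.float64(0.127), np.float64(0.122)]
0.6 [(np.float64(-0.433), np.float64(-0.4085), 508), (np.float64(-0.3889), np.float64(-0.3798), 173)] zmax [np.float64(0.127), np.float64(0.122)]
0.61 [(np.float64(-0.4318), np.float64(-0.4074), 481), (np.float64(-0.3879), np.float64(-0.3786), 165)] zmax [np.float64(0.127), np.float64(0.123)]
0.62 [(np.float64(-0.4306), np.float64(-0.4062), 465), (np.float64(-0.3863), np.float64(-0.3775), 156)] zmax [np.float64(0.127), np.float64(0.122)]
0.63 [(np.float64(-0.4294), np.float64(-0.4051), 455), (np.float64(-0.3853), np.float64(-0.3763), 153)] zmax [np.float64(0.127), np.float64(0.122)]
0.64 [(np.float64(-0.4284), np.float64(-0.404), 443), (np.float64(-0.3842), np.float64(-0.3752), 152)] zmax [np.float64(0.127), np.float64(0.123)]
0.65 [(np.float64(-0.4273), np.float64(-0.4029), 420), (np.float64(-0.3842), np.float64(-0.3725), 213), (np.float64(-0.3413), np.float64(-0.3), 1225)] zmax [np.float64(0.127), np.float64(0.124), np.float64(0.131)]
```

View pics/w6.png

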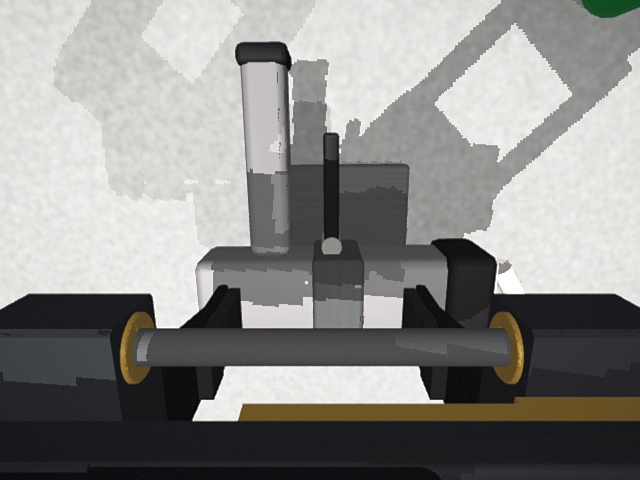

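The wrist view shows the hand grip at (268,60–250), the trigger at (331,133–245) and the barrel below. From it I get yaw 6.4°, grip back edge y = -0.4327 and trigger face y = -0.3795 at x = 0.603; the 53 mm span matches. I'll centre 8 mm towards the grip so that the squeezed gap ends up centred.

>>> move_arm(increments=[{"xyz": [29,-12,0],"roll": -0.009,"grip": 97},{"xyz": [29,-12.5,0],"roll": 0,"grip": 97},{"xyz": [0,0,0],"roll": 0,"grip": 97},{"xyz": [0,0,0],"roll": 0,"grip": 97},{"xyz": [0,0,0],"roll": 0,"grip": 97}])

```text
time_s: 27.65
position: [0.6052, -0.4147, 0.1598]
tcp_rot: [[-0.994, -0.112, 0.001], [-0.112, 0.994, 0.0], [-0.001, -0.0, -1.0]]
force: [1.0, -0.2, 0.9]
opening: 0.965
grasp_force: 0.0
```

```bash
python3 - <<'E'
from h import *
im,d,K,T=shot("wrist"); P=cloud(d,K,T)
X,Y,Z=P[...,0],P[...,1],P[...,2]; ok=d>0
for x0 in (.575,.58,.582,.584,.586,.588,.59,.6,.61):
    m=ok&(abs(X-x0)<.001)&(Z>.095)&(Z<.14)&(Y<-.3)&(Y>-.48)
    y=np.sort(Y[m])
    if len(y)<4: continue
    g=np.split(y,np.where(np.diff(y)>.005)[0]+1); print(x0,[(a[0].round(4),a[-1].round(4),len(a)) for a in g])
plan([(.6039,-.4140,.057)])
caps("top")
E
```

```text
0.575 [(np.float64(-0.4356), np.float64(-0.4118), 142)]
0.58 [(np.float64(-0.4352), np.float64(-0.4112), 139)]
0.582 [(np.float64(-0.4349), np.float64(-0.4109), 137)]
0.584 [(np.float64(-0.4348), np.float64(-0.4107), 134)]
0.586 [(np.float64(-0.4339), np.float64(-0.4105), 136), (np.float64(-0.3895), np.float64(-0.3812), 107)]
0.588 [(np.float64(-0.4337), np.float64(-0.4103), 133), (np.float64(-0.39), np.float64(-0.3811), 64)]
0.59 [(np.float64(-0.4336), np.float64(-0.41), 134), (np.float64(-0.39), np.float64(-0.3806), 55)]
0.6 [(np.float64(-0.4327), np.float64(-0.4088), 129), (np.float64(-0.3887), np.float64(-0.3799), 56)]
0.61 [(np.float64(-0.4317), np.float64(-0.4077), 124), (np.float64(-0.3876), np.float64(-0.3789), 51)]
t 27.7 pos [ 0.6056 -0.4143  0.1597] open 0.96 gf 0.0 yaw_y 96.48
(0.6039, -0.414, 0.057) total [  1.7   0.5 102.7] rows 3 each [ 0.6  0.2 34.2]
top cap [231. 132.] 194 mid [0.8011 0.1468 0.0797] mean [0.8016 0.1471 0.0788] size [0.037 0.034 0.009]
top cap [260. 184.] 158 mid [0.6676 0.0724 0.1512] mean [0.668  0.0719 0.1503] size [0.03  0.029 0.009]
top cap [263. 221.] 149 mid [0.5852 0.0647 0.1514] mean [0.5862 0.0641 0.1502] size [0.029 0.029 0.009]
top cap [135. 260.] 198 mid [0.4989 0.3642 0.0841] mean [0.4994 0.3649 0.0831] size [0.032 0.036 0.009]
top cap [143. 298.] 198 mid [0.4104 0.3423 0.084 ] mean [0.4107 0.3427 0.0829] size [0.034 0.035 0.009]
top cap [  7. 467.] 435 mid [0.1054 0.5381 0.27  ] mean [0.0982 0.5418 0.2691] size [0.061 0.04  0.009]
```

>>> move_arm(increments=[{"xyz": [1,0,30],"roll": 0,"grip": 97},{"xyz": [0.5,0,30],"roll": 0,"grip": 97},{"xyz": [0,0,26],"roll": 0,"grip": 97},{"xyz": [0,0,15],"roll": 0,"grip": 97},{"xyz": [0,0,0],"roll": 0,"grip": 97}])

```text
time_s: 28.17
position: [0.6016, -0.4114, 0.0533]
tcp_rot: [[-0.993, -0.114, -0.006], [-0.114, 0.993, 0.006], [0.006, 0.007, -1.0]]
force: [0.1, 0.7, 0.1]
opening: 0.969
grasp_force: 0.0
```

>>> move_arm(increments=[{"xyz": [0,0,0],"roll": 0,"grip": 97},{"xyz": [0,0,0],"roll": 0,"grip": 97}])

```text
time_s: 28.33
position: [0.6049, -0.4152, 0.0598]
tcp_rot: [[-0.994, -0.114, 0.002], [-0.114, 0.994, -0.002], [-0.002, -0.002, -1.0]]
force: [-0.4, -0.7, 0.4]
opening: 0.972
grasp_force: 0.0
```

```bash
python3 - <<'E'
from h import *
plan([(.6039,-.4140,.057)]); print(bot.read_state()["force"])
E
```

```text
t 28.33 pos [ 0.6049 -0.4152  0.0598] open 0.97 gf 0.0 yaw_y 96.53
(0.6039, -0.414, 0.057) total [0.8 1.3 2.8] rows 1 each [0.8 1.3 2.8]
[-0.43001358 -0.6829597   0.41719154]
```

Squeeze.

>>> move_arm(increments=[{"xyz": [0,0,1],"roll": 0,"grip": 0},{"xyz": [0,0,0],"roll": 0,"grip": 0},{"xyz": [0,0,0],"roll": 0,"grip": 0},{"xyz": [0,0,0],"roll": 0,"grip": 0},{"xyz": [0,0,0],"roll": 0,"grip": 0}])

```text
time_s: 28.75
position: [0.6034, -0.4136, 0.0582]
tcp_rot: [[-0.994, -0.113, 0.0], [-0.113, 0.994, 0.002], [-0.0, 0.002, -1.0]]
force: [0.8, 3.8, 3.4]
opening: 0.672
grasp_force: 2.0
```

>>> move_arm(increments=[{"xyz": [0,0,0],"roll": 0,"grip": 0},{"xyz": [0,0,0],"roll": 0,"grip": 0},{"xyz": [0,0,0],"roll": 0,"grip": 0},{"xyz": [0,0,0],"roll": 0,"grip": 0},{"xyz": [0,0,0],"roll": 0,"grip": 0}])

```text
time_s: 29.17
position: [0.6038, -0.4134, 0.0576]
tcp_rot: [[-0.994, -0.113, 0.0], [-0.113, 0.994, 0.002], [-0.001, 0.002, -1.0]]
force: [0.9, 5.6, 4.2]
opening: 0.432
grasp_force: 27.9
```

>>> move_arm(increments=[{"xyz": [0,0,0],"roll": 0,"grip": 0},{"xyz": [0,0,0],"roll": 0,"grip": 0},{"xyz": [0,0,0],"roll": 0,"grip": 0},{"xyz": [0,0,0],"roll": 0,"grip": 0},{"xyz": [0,0,0],"roll": 0,"grip": 0}])

```text
time_s: 29.58
position: [0.6038, -0.4134, 0.0576]
tcp_rot: [[-0.994, -0.113, 0.0], [-0.113, 0.994, 0.002], [-0.001, 0.002, -1.0]]
force: [1.4, 5.4, 3.3]
opening: 0.431
grasp_force: 27.9
```

>>> move_arm(increments=[{"xyz": [0,0,0],"roll": 0,"grip": 0},{"xyz": [0,0,0],"roll": 0,"grip": 0},{"xyz": [0,0,0],"roll": 0,"grip": 0},{"xyz": [0,0,0],"roll": 0,"grip": 0},{"xyz": [0,0,0],"roll": 0,"grip": 0}])

```text
time_s: 30.0
position: [0.6038, -0.4134, 0.0576]
tcp_rot: [[-0.994, -0.113, 0.0], [-0.113, 0.994, 0.002], [-0.001, 0.002, -1.0]]
force: [0.6, 5.9, 2.8]
opening: 0.431
grasp_force: 27.9
```

The gap is 37.5 mm, so the trigger is fully squeezed. I'll check the bottles while holding, then release.

```bash
python3 - <<'E'
from h import *
caps("top"); caps("scene")
E
```

```text
top cap [231. 132.] 196 mid [0.8006 0.1469 0.0793] mean [0.8018 0.1474 0.0779] size [0.037 0.034 0.009]
top cap [260. 184.] 158 mid [0.6676 0.0725 0.1514] mean [0.6675 0.0722 0.1503] size [0.029 0.029 0.009]
top cap [263. 221.] 150 mid [0.5852 0.0646 0.1513] mean [0.586  0.0638 0.1504] size [0.029 0.029 0.009]
top cap [135. 260.] 198 mid [0.5    0.3642 0.0842] mean [0.4991 0.3647 0.0829] size [0.035 0.037 0.009]
top cap [143. 298.] 198 mid [0.4105 0.3421 0.0842] mean [0.4107 0.343  0.0829] size [0.034 0.035 0.01 ]
top cap [  8. 467.] 438 mid [0.1045 0.538  0.2698] mean [0.0984 0.5419 0.2691] size [0.058 0.041 0.009]
scene cap [629. 148.] 989 mid [0.0577 0.5441 0.2701] mean [0.0632 0.5464 0.2699] size [0.178 0.056 0.008]
scene cap [286. 199.] 71 mid [ 0.4537 -0.1779  0.0962] mean [ 0.4542 -0.1793  0.0952] size [0.033 0.029 0.008]
scene cap [351. 249.] 135 mid [0.5879 0.065  0.1501] mean [0.5874 0.0655 0.1496] size [0.034 0.03  0.009]
scene cap [489. 262.] 160 mid [0.4119 0.3449 0.0842] mean [0.4122 0.3453 0.0831] size [0.04  0.036 0.009]
scene cap [338. 275.] 175 mid [0.6679 0.073  0.1504] mean [0.6689 0.0737 0.1497] size [0.034 0.032 0.008]
scene cap [488. 291.] 187 mid [0.501  0.3664 0.0842] mean [0.5008 0.3666 0.0829] size [0.04  0.035 0.009]
scene cap [341. 358.] 250 mid [0.8025 0.15   0.0779] mean [0.8034 0.1499 0.0777] size [0.039 0.036 0.008]
```

>>> move_arm(increments=[{"xyz": [0,0,0],"roll": 0,"grip": 97},{"xyz": [0,0,0],"roll": 0,"grip": 97},{"xyz": [0,0,0],"roll": 0,"grip": 97},{"xyz": [0,0,0],"roll": 0,"grip": 97},{"xyz": [0,0,0],"roll": 0,"grip": 97}])

```text
time_s: 30.52
position: [0.603, -0.4143, 0.0575]
tcp_rot: [[-0.994, -0.113, -0.001], [-0.113, 0.994, 0.001], [0.001, 0.001, -1.0]]
force: [-1.0, 3.1, 2.9]
opening: 0.727
grasp_force: 1.6
```

>>> move_arm(increments=[{"xyz": [0,0,0],"roll": 0,"grip": 97},{"xyz": [0,0,0],"roll": 0,"grip": 97},{"xyz": [0,0,0],"roll": 0,"grip": 97},{"xyz": [0,0,0],"roll": 0,"grip": 97},{"xyz": [0,0,0],"roll": 0,"grip": 97}])

```text
time_s: 30.93
position: [0.6033, -0.4157, 0.0573]
tcp_rot: [[-0.994, -0.113, 0.0], [-0.113, 0.994, -0.001], [-0.0, -0.001, -1.0]]
force: [0.4, -0.2, 0.7]
opening: 0.958
grasp_force: 0.0
```

>>> move_arm(increments=[{"xyz": [0,0,-20],"roll": 0,"grip": 97},{"xyz": [0,0,-40],"roll": 0,"grip": 97},{"xyz": [0,0,-40],"roll": 0,"grip": 97},{"xyz": [0,0,0],"roll": 0,"grip": 80},{"xyz": [0,0,0],"roll": 0,"grip": 80}])

```text
time_s: 31.35
position: [0.6054, -0.4171, 0.1617]
tcp_rot: [[-0.994, -0.113, 0.006], [-0.113, 0.994, -0.006], [-0.005, -0.007, -1.0]]
force: [1.0, -0.6, -0.9]
opening: 0.891
grasp_force: 0.0
```

```bash
python3 - <<'E'
from h import *
im,d,K,T=shot("wrist"); P=cloud(d,K,T)
X,Y,Z=P[...,0],P[...,1],P[...,2]; ok=d>0
for x0 in (.59,.6,.61):
    m=ok&(abs(X-x0)<.001)&(Z>.095)&(Z<.14)&(Y<-.3)&(Y>-.48)
    y=np.sort(Y[m]); g=np.split(y,np.where(np.diff(y)>.005)[0]+1); print(x0,[(a[0].round(4),a[-1].round(4),len(a)) for a in g])
plan([(.4832,.0551,.17)])
E
```

```text
0.59 [(np.float64(-0.4334), np.float64(-0.4103), 125), (np.float64(-0.3899), np.float64(-0.3808), 59)]
0.6 [(np.float64(-0.4325), np.float64(-0.4092), 117), (np.float64(-0.3888), np.float64(-0.38), 59)]
0.61 [(np.float64(-0.4316), np.float64(-0.4078), 121), (np.float64(-0.3877), np.float64(-0.379), 51)]
t 31.4 pos [ 0.6038 -0.4156  0.1589] open 0.85 gf 0.0 yaw_y 96.48
(0.4832, 0.0551, 0.17) total [ 66.7 481.3 -12.4] rows 13 each [ 5.1 37.  -1. ]
```

The bottles are intact and the trigger is back at rest. On to the knob.

>>> move_arm(increments=[{"xyz": [5,37,0],"roll": 0,"grip": 50},{"xyz": [5,37,0],"roll": 0,"grip": 50},{"xyz": [5,37,0],"roll": 0,"grip": 50},{"xyz": [5,37,0],"roll": 0,"grip": 50},{"xyz": [5,37,0],"roll": 0,"grip": 50}])

```text
time_s: 31.82
position: [0.5554, -0.2316, 0.1552]
tcp_rot: [[-0.994, -0.112, -0.004], [-0.112, 0.994, 0.002], [0.003, 0.003, -1.0]]
force: [1.3, 1.4, -0.0]
opening: 0.535
grasp_force: 0.0
```

>>> move_arm(increments=[{"xyz": [5,37,0],"roll": 0,"grip": 50},{"xyz": [5,37,0],"roll": 0,"grip": 50},{"xyz": [5,37,0],"roll": 0,"grip": 50},{"xyz": [5,37,0],"roll": 0,"grip": 50},{"xyz": [5,37,0],"roll": 0,"grip": 50}])

```text
time_s: 32.23
position: [0.5096, -0.0509, 0.1557]
tcp_rot: [[-0.994, -0.112, -0.004], [-0.112, 0.994, 0.001], [0.004, 0.002, -1.0]]
force: [0.9, 0.7, 0.0]
opening: 0.502
grasp_force: 0.0
```

>>> move_arm(increments=[{"xyz": [5,37,0],"roll": 0,"grip": 50},{"xyz": [5,37,0],"roll": 0,"grip": 50},{"xyz": [7,36,0],"roll": 0.02,"grip": 50},{"xyz": [0,0,0],"roll": 0,"grip": 50},{"xyz": [0,0,0],"roll": 0,"grip": 50}])

```text
time_s: 32.65
position: [0.4803, 0.0563, 0.156]
tcp_rot: [[-0.995, -0.097, -0.004], [-0.097, 0.995, 0.0], [0.004, 0.001, -1.0]]
force: [-0.2, 0.4, -0.1]
opening: 0.498
grasp_force: 0.0
```

>>> move_arm(increments=[{"xyz": [0,0,0],"roll": 0,"grip": 50},{"xyz": [0,0,0],"roll": 0,"grip": 50},{"xyz": [0,0,0],"roll": 0,"grip": 50}])

```text
time_s: 32.9
position: [0.483, 0.0533, 0.1571]
tcp_rot: [[-0.996, -0.091, -0.0], [-0.091, 0.996, -0.0], [0.0, -0.0, -1.0]]
force: [-0.3, -1.0, -1.0]
opening: 0.499
grasp_force: 0.0
```

```bash
python3 - <<'E'
from h import *
im,d,K,T=shot("wrist","w8.png"); P=cloud(d,K,T)
X,Y,Z=P[...,0],P[...,1],P[...,2]
m=(d>0)&(abs(X-.483)<.04)&(abs(Y-.055)<.04)
print(np.histogram(Z[m],bins=np.arange(.09,.15,.004)))
q=P[m&(Z>.131)&(Z<.143)]; r=cv2.minAreaRect((q[:,:2]*1000).astype(np.float32)); print(len(q),np.round(r,1) if 0 else r)
plan([(.4832,.0551,.082)])
E
```

```text
(array([   2,   22, 7317, 2341,   81, 2394,   29,   35,   27,   36,   36,
        992,  754,    0]), array([0.09 , 0.094, 0.098, 0.102, 0.106, 0.11 , 0.114, 0.118, 0.122,
       0.126, 0.13 , 0.134, 0.138, 0.142, 0.146]))
1777 ((483.2508850097656, 56.48079299926758), (45.758235931396484, 12.756210327148438), 5.056382179260254)
t 32.95 pos [0.483  0.0533 0.1572] open 0.5 gf 0.0 yaw_y 95.22
(0.4832, 0.0551, 0.082) total [-0.4  1.8 75.2] rows 2 each [-0.2  0.9 37.6]
```

View pics/w8.png

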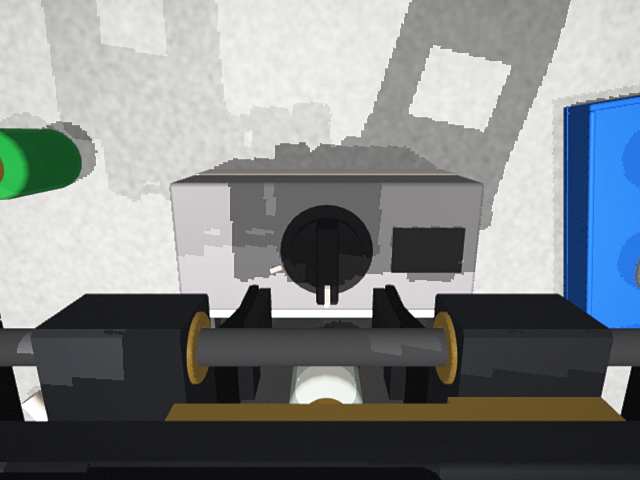

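The knob bar is at (327,258), centred at world (0.483,0.056) and aligned with the fingers. I'll descend, grip and turn clockwise (positive roll).

>>> move_arm(increments=[{"xyz": [0,1,30],"roll": 0,"grip": 50},{"xyz": [0,1,25],"roll": 0,"grip": 50},{"xyz": [0,0,13],"roll": 0,"grip": 50},{"xyz": [0,0,6],"roll": 0,"grip": 50},{"xyz": [0,0,0],"roll": 0,"grip": 0}])

```text
time_s: 33.37
position: [0.4817, 0.0558, 0.0822]
tcp_rot: [[-0.996, -0.092, -0.003], [-0.092, 0.996, 0.0], [0.003, 0.001, -1.0]]
force: [-0.9, 0.7, -0.4]
opening: 0.474
grasp_force: 0.0
```

>>> move_arm(increments=[{"xyz": [0,0,0],"roll": 0,"grip": 0},{"xyz": [0,0,0],"roll": 0,"grip": 0},{"xyz": [0,0,0],"roll": 0,"grip": 0},{"xyz": [0,0,0],"roll": 0,"grip": 0},{"xyz": [0,0,0],"roll": 0,"grip": 0}])

```text
time_s: 33.78
position: [0.483, 0.0563, 0.0842]
tcp_rot: [[-0.996, -0.093, 0.002], [-0.093, 0.996, -0.001], [-0.002, -0.001, -1.0]]
force: [0.3, -1.7, 3.2]
opening: 0.149
grasp_force: 30.0
```

>>> move_arm(increments=[{"xyz": [0,0,0],"roll": 0,"grip": 0},{"xyz": [0,0,0],"roll": 0,"grip": 0},{"xyz": [0,0,0],"roll": 0,"grip": 0},{"xyz": [0,0,0],"roll": 0,"grip": 0},{"xyz": [0,0,0],"roll": 0,"grip": 0}])

```text
time_s: 34.2
position: [0.4829, 0.0563, 0.0842]
tcp_rot: [[-0.996, -0.093, 0.001], [-0.093, 0.996, -0.0], [-0.001, -0.001, -1.0]]
force: [-0.9, -1.1, 5.3]
opening: 0.146
grasp_force: 30.0
```

The bar is gripped (12.7 mm). Now turning.

>>> move_arm(increments=[{"xyz": [0,0,0],"roll": 0.11,"grip": 0},{"xyz": [0,0,0],"roll": 0.11,"grip": 0},{"xyz": [0,0,0],"roll": 0.11,"grip": 0},{"xyz": [0,0,0],"roll": 0.11,"grip": 0},{"xyz": [0,0,0],"roll": 0.11,"grip": 0}])

```text
time_s: 34.62
position: [0.483, 0.0566, 0.0842]
tcp_rot: [[-0.895, 0.446, 0.002], [0.446, 0.895, -0.0], [-0.002, 0.001, -1.0]]
force: [-0.8, 1.1, 5.4]
opening: 0.146
grasp_force: 30.0
```

>>> move_arm(increments=[{"xyz": [0,0,0],"roll": 0.11,"grip": 0},{"xyz": [0,0,0],"roll": 0.11,"grip": 0},{"xyz": [0,0,0],"roll": 0.11,"grip": 0},{"xyz": [0,0,0],"roll": 0.11,"grip": 0},{"xyz": [0,0,0],"roll": 0.11,"grip": 0}])

```text
time_s: 35.03
position: [0.4832, 0.0569, 0.0842]
tcp_rot: [[-0.529, 0.848, 0.002], [0.848, 0.529, 0.001], [-0.001, 0.002, -1.0]]
force: [0.1, 0.4, 4.6]
opening: 0.147
grasp_force: 30.0
```

>>> move_arm(increments=[{"xyz": [0,0,0],"roll": 0.06,"grip": 0},{"xyz": [0,0,0],"roll": 0,"grip": 0},{"xyz": [0,0,0],"roll": 0,"grip": 0},{"xyz": [0,0,0],"roll": 0,"grip": 50},{"xyz": [0,0,0],"roll": 0,"grip": 50}])

```text
time_s: 35.45
position: [0.4823, 0.0566, 0.0835]
tcp_rot: [[-0.483, 0.876, 0.0], [0.876, 0.483, 0.0], [0.0, 0.0, -1.0]]
force: [-0.7, -1.0, -0.6]
opening: 0.226
grasp_force: 0.0
```

>>> move_arm(increments=[{"xyz": [0,0,0],"roll": 0,"grip": 50},{"xyz": [0,0,0],"roll": 0,"grip": 50},{"xyz": [0,0,-25],"roll": 0,"grip": 50},{"xyz": [0,0,-40],"roll": 0,"grip": 50},{"xyz": [0,0,-40],"roll": 0,"grip": 50}])

```text
time_s: 35.87
position: [0.4806, 0.0566, 0.1883]
tcp_rot: [[-0.483, 0.876, -0.005], [0.876, 0.483, 0.001], [0.003, -0.004, -1.0]]
force: [0.5, -0.7, -0.7]
opening: 0.488
grasp_force: 0.0
```

>>> move_arm(increments=[{"xyz": [0,0,0],"roll": 0,"grip": 50},{"xyz": [0,0,0],"roll": 0,"grip": 50},{"xyz": [0,0,0],"roll": 0,"grip": 50}])

```text
time_s: 36.12
position: [0.4817, 0.0566, 0.1881]
tcp_rot: [[-0.483, 0.876, -0.001], [0.876, 0.483, 0.0], [0.0, -0.001, -1.0]]
force: [-0.4, 0.9, 0.8]
opening: 0.496
grasp_force: 0.0
```

```bash
python3 - <<'E'
from h import *
im,d,K,T=shot("wrist","w9.png"); P=cloud(d,K,T)
X,Y,Z=P[...,0],P[...,1],P[...,2]
m=(d>0)&(abs(X-.483)<.03)&(abs(Y-.056)<.03)
q=P[m&(Z>.131)&(Z<.143)]; print(len(q),cv2.minAreaRect((q[:,:2]*1000).astype(np.float32)))
caps("top","t9.png"); plan([])
E
```

```text
1404 ((483.44744873046875, 56.654571533203125), (12.993064880371094, 46.0111083984375), 26.41351318359375)
top cap [231. 132.] 195 mid [0.8013 0.1468 0.0801] mean [0.8012 0.147  0.0786] size [0.036 0.034 0.01 ]
top cap [260. 184.] 159 mid [0.6672 0.0725 0.1513] mean [0.6676 0.0723 0.1505] size [0.029 0.029 0.009]
top cap [135. 260.] 200 mid [0.5    0.3645 0.0846] mean [0.4994 0.3645 0.0835] size [0.035 0.036 0.009]
top cap [371. 281.] 139 mid [ 0.4521 -0.1811  0.0972] mean [ 0.4516 -0.1817  0.0962] size [0.03  0.031 0.009]
top cap [143. 298.] 202 mid [0.4104 0.3434 0.0838] mean [0.4109 0.3429 0.0829] size [0.035 0.036 0.009]
top cap [  7. 467.] 421 mid [0.1049 0.5384 0.27  ] mean [0.0974 0.5418 0.2688] size [0.06  0.039 0.009]
t 36.22 pos [0.4809 0.0566 0.187 ] open 0.5 gf 0.0 yaw_y 28.87
```

View pics/t9.png

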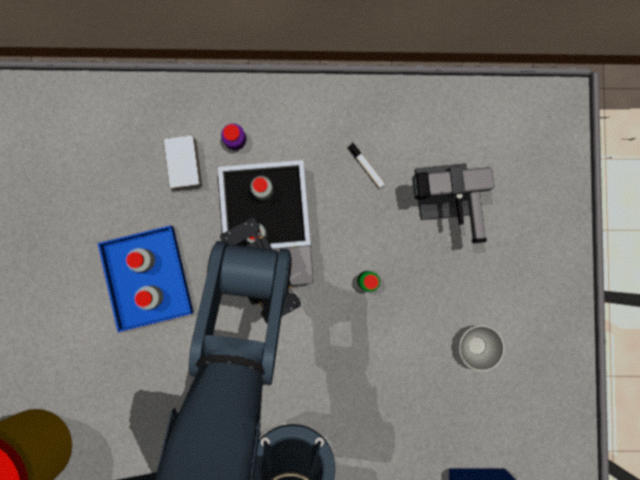

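The top view shows two bottles in the tray at (138,260) and (147,298) and the far new bottle at (261,187). The knob bar has turned 68.7° ≈ 1.2 rad. The near new bottle is hidden by the arm here, so I'll check it in the scene camera and hand in if it stands.

```bash
python3 - <<'E'
from h import *
import io,contextlib
b=io.StringIO()
with contextlib.redirect_stdout(b): caps("scene")
o=b.getvalue(); print(o)
im,d,K,T=shot("scene"); P=cloud(d,K,T)
q=P[(abs(P[...,0]-.586)<.02)&(abs(P[...,1]-.065)<.02)&(P[...,2]>.144)&(P[...,2]<.155)]
print(len(q), q.mean(0) if len(q) else None)
if len(q)>30 and o.count("cap")>=6: print(bot.hand_in())
E
```

```text
scene cap [628. 148.] 990 mid [0.0553 0.5444 0.2704] mean [0.0626 0.5464 0.27  ] size [0.178 0.056 0.008]
scene cap [286. 198.] 78 mid [ 0.4525 -0.1791  0.0952] mean [ 0.4535 -0.1798  0.0947] size [0.034 0.03  0.006]
scene cap [364. 245.] 152 mid [0.5623 0.088  0.1502] mean [0.5631 0.0878 0.1499] size [0.034 0.031 0.007]
scene cap [489. 262.] 160 mid [0.4124 0.345  0.0836] mean [0.4118 0.3452 0.0828] size [0.038 0.036 0.009]
scene cap [338. 274.] 196 mid [0.668  0.0737 0.1501] mean [0.6688 0.0738 0.1497] size [0.035 0.033 0.007]
scene cap [488. 291.] 186 mid [0.5    0.3669 0.0827] mean [0.5009 0.3667 0.0825] size [0.04  0.034 0.007]
scene cap [341. 358.] 246 mid [0.8031 0.1492 0.0778] mean [0.803  0.1497 0.0775] size [0.038 0.036 0.008]

27 [0.57224283 0.07920887 0.14912821]
```

The near new bottle was knocked about 3 cm to (0.563,0.088). It is still upright (cap at 0.150) and inside the platform at bed x ≈ -0.063, y ≈ 0.026, within ±0.075. I'll confirm that it is at rest and then hand in.

```bash
python3 - <<'E'
from h import *
caps("scene"); caps("wrist"); s=bot.read_state(); print(s["force"],s["qvel"].round(2))
print(bot.hand_in())
E
```

```text
scene cap [628. 148.] 990 mid [0.0554 0.5437 0.2707] mean [0.0634 0.5464 0.2699] size [0.179 0.056 0.009]
scene cap [286. 198.] 80 mid [ 0.4533 -0.1791  0.0954] mean [ 0.4539 -0.1794  0.0952] size [0.036 0.03  0.008]
scene cap [364. 245.] 152 mid [0.564  0.0878 0.1507] mean [0.5634 0.0879 0.1501] size [0.033 0.03  0.008]
scene cap [489. 262.] 160 mid [0.4115 0.3449 0.0836] mean [0.4118 0.3452 0.0829] size [0.04  0.036 0.008]
scene cap [338. 274.] 196 mid [0.6677 0.0731 0.1494] mean [0.6687 0.0739 0.1496] size [0.034 0.033 0.007]
scene cap [488. 291.] 184 mid [0.4996 0.3668 0.0832] mean [0.5009 0.3667 0.0826] size [0.04  0.034 0.008]
scene cap [341. 358.] 252 mid [0.8019 0.1495 0.0777] mean [0.8033 0.1497 0.0775] size [0.039 0.036 0.007]
wrist cap [461. 273.] 2094 mid [0.5622 0.0883 0.1488] mean [0.5608 0.0894 0.1499] size [0.033 0.031 0.006]
[0.27118278 0.35928958 0.4355331 ] [ 0.05 -0.24 -0.32  0.05  0.08  0.05]
the job is handed in; nothing more can be done
None
```

I handed the job in at about 36 s (no verdict came back): both finished bottles stand in the tray, both new ones stand upright on the platform (one got shifted about 3 cm but is still within limits), the trigger was squeezed, held for about a second and let go, and the knob then clicked over to about 1.2 rad.

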